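Load the breakfast tray and hold the roll over it in the tongs

TASK

Get breakfast ready on the tray: stand the jar of spread upright in it and lay the spoon flat in it, and let go of both. Bare bread is not touched by hand, so then take the spring tongs by their two black grips, close them on the round roll on the bread board, lift it and finish holding it still in the tongs over the tray, clear above the jar (I will slip a plate under it). Leave the long roll on its board, and the lidded pot and the flat tub standing behind where they are.

Things in the scene. Friction and masses are not known exactly. Their poses are not given: they have to be found in the camera images.
- tray: Light wooden tray, open on top, 190 mm along its x and 260 mm along its y, walls 9 mm thick and 40 mm high with a dark wire handle outside each short end; inner floor 9 mm above the worktop, inside 172 x 242 mm. Loose, 1.4 kg. A wall shelf hangs low behind tray and board: keep the wrist to the robot's side. Origin: centre of its underside, z up.
- board: Darker flat wooden bread board, 140 mm along its x, 220 mm along its y, 14 mm thick, loose, 1 kg, with the round roll and the long roll side by side on it along its y, about 120 mm between their centres, either way round. Origin: centre of its underside.
- jar: Upright screw-top jar of nut spread, 66 mm across, 104 mm tall, 0.3 to 0.62 kg. Origin: centre of its underside.
- spoon: Metal spoon lying on the worktop, 188 mm long along its x with the bowl at the +x end, 39 mm wide at the bowl, 16 mm tall at most, 45 g; taken across its middle from above, the fingers stop 15 to 30 mm apart. Origin: under its middle, z up.
- tongs: Steel kitchen tongs lying on their side on the worktop, 28 mm tall, 265 mm long, 0.115 kg, balanced near the origin. Origin: underside, on the mid-line between the two black grips; x points to the tips, y from the right arm to the left, z up. Hinge at x = -85 mm, middle of the cupped heads at x = 135 mm. Each grip is 80 mm long along x, centred on the origin.
- tongs_left: Left arm of the tongs; origin at its hinge (tongs frame -85, 12, 14 mm). Springs hold the arms open: 67 mm over the outside of the grips at the tongs' origin, about 110 mm between the heads. Squeezing the grips from outside swings both arms in equally: at 60 mm over the grips the heads are about 90 mm apart and the springs push back about 5 N.
- tongs_right: Right arm of the tongs, mirror image of the left; origin at its hinge. Closed on the round roll the tongs are about 44 mm over the grips, the springs push about 7 N, and about 0.4 of any squeeze beyond that reaches the roll. The cupped heads are 28 mm tall and 45 mm long.
- roll: Round crusty bread roll, 54 mm across at its widest, 22 mm above its base, 44 mm tall, hard, 0.035 to 0.07 kg, lying on the bread board. Origin: centre of its underside.
- roll_center (a point): Centre of the round roll, 22 mm above its base, at its widest.
- long_roll: Long finger roll, about 95 mm along its x, 37 mm wide, 37 mm tall, on the bread board; it stays there. Origin: centre of its underside.
- cream_pot: Low white round pot with a lid, 90 mm across, 32 mm tall, near the jar; stays. Origin: centre of its underside.
- spread_tub: Flat rectangular tub with a lid, 96 x 137 x 53 mm, behind the bread board; stays. Origin: centre of its underside.

How it is judged:
On the way, in this order (a step that is already met when the one before it is completed fails the run):
1. the jar stands and the spoon lies in the tray, both let go (x of jar in the frame of tray between -0.075 and 0.075 m and y of jar in the frame of tray between -0.11 and 0.11 m and z of jar in the frame of tray below 0.025 m and angle between jar's own z axis and vertical below 0.2 rad and x of spoon in the frame of tray between -0.085 and 0.085 m and y of spoon in the frame of tray between -0.12 and 0.12 m and z of spoon in the frame of tray below 0.03 m and angle between spoon's own z axis and vertical below 0.3 rad and contact force between each of jar, spoon and the fingers below 0.2 N and linear speed of each of jar, spoon below 0.03 m/s), for 0.2 s.
2. the round roll is off the board, pinched between both heads of the tongs (contact force between each of tongs_left, tongs_right and roll above 0.3 N and height (world z) of roll_center above 0.07 m and contact force between roll and board below 0.05 N), for 0.2 s.
At the end, for the whole second after the job is handed in: Jar upright, spoon flat in the tray; fingers hold the tongs within 60 mm of the grips' middle; both tong arms press the round roll (over 0.3 N); roll over the tray, its centre 145 mm or more above the worktop, still (under 0.04 m/s); roll and tongs touch no jar, tray or board; bystanders in place (x of jar in the frame of tray between -0.075 and 0.075 m and y of jar in the frame of tray between -0.11 and 0.11 m and z of jar in the frame of tray below 0.025 m and angle between jar's own z axis and vertical below 0.2 rad and x of spoon in the frame of tray between -0.085 and 0.085 m and y of spoon in the frame of tray between -0.12 and 0.12 m and z of spoon in the frame of tray below 0.03 m and angle between spoon's own z axis and vertical below 0.3 rad and contact force between each of tongs_left, tongs_right and roll above 0.3 N and height (world z) of roll_center above 0.145 m and x of roll_center in the frame of tray between -0.095 and 0.095 m and y of roll_center in the frame of tray between -0.13 and 0.13 m and linear speed of roll below 0.04 m/s and contact force between tongs and the fingers above 1 N and x of the grasp point in the frame of tongs between -0.06 and 0.06 m and distance of long_roll from where it was at the start of the episode below 0.05 m and distance of each of cream_pot, spread_tub from where it was at the start of the episode below 0.04 m and contact force between roll and the fingers below 0.2 N and contact force between each of roll, tongs and jar below 0.2 N and contact force between each of roll, tongs and tray below 0.2 N and contact force between tongs and board below 0.2 N); the arm keeps its last pose, push and grip.
It fails at once if the robot's fingers or arm touch the round roll (contact force between roll and the fingers above 0.3 N or contact force between roll and the arm above 0.3 N).
It fails at once if the long roll is pushed or taken (moved over 50 mm) (distance of long_roll from where it was at the start of the episode above 0.05 m).
It fails at once if the cream pot or the tub is moved over 40 mm (distance of any of cream_pot, spread_tub from where it was at the start of the episode above 0.04 m).
It also fails if it takes over 67 s, if anything falls off the work surface, if the arm or the gripper's body presses on something with over 40 N, if the wrist force passes 120 N, or if a joint passes its speed limit or range.

ROBOT

A 6-joint arm with a two-finger parallel gripper is mounted at the origin on a cart in front of the work surface, level with it; the furniture and walls round the work are solid. World frame = base frame: x ahead of the robot, y to its left, z up, the work surface at z = 0. Lengths are in m, angles in rad, forces in N, time in s.
With the tool pointing down it reaches from about 0.3 to 0.825 m from the base axis. Payload 5.4 kg.
Tool frame: the origin (TCP) lies midway between the tips of the shut fingers; the grasp point (between the pads) lies bot.grip_point_offset behind it (bot.grip_point_offset is the distance from the TCP to the grasp point, in m); z points along the fingers, y is the line along which they close (so a half turn about z gives the same grasp; the last joint's range is limited). The gripper opens to 92 mm and grips with 3 to 60 N. Pads are 20 mm wide; open, the fingers measure 128 mm over their backs; the gripper's body (75 mm by 189 mm) begins 69 mm behind the grasp point.
Start: joints at [-1.543, 0.158, 1.597, -0, 1.386, -0.21], TCP at [0.135, -0.559, 0.215] pointing down, gripper open.
Joint ranges: [-2.91, 2.91], [-0.94, 2.29], [0.18, 2.7], [-1.29, 4.43], [0.17, 2.64], [-3, 3]. Speed limits (rad/s): [2.57, 2.57, 3.14, 3.14, 3.14, 3.14].

INTERFACE

Orientations are given as a rotation vector (axis times angle).
In Python, from cell import bot gives the robot as it stands.
- The arm moves only by the shell command python3 nudge.py 'ROWS' [FORCE]. ROWS is a JSON list of rows, 1 to 10 of them, each of 7 numbers: the finger opening in m, then dx, dy, dz in m, then a rotation vector rx, ry, rz in rad; each row is the pose to reach, as a shift and turn from the pose commanded when the command began, along the tool's axes at that moment; what a row does not reach only later rows make up. A row lasts 1/12 s, in which the tool goes at most 0.0417 m and 0.125 rad, less where a joint would pass 70% of its speed; a pose out of reach is approached as far as the arm can. The fingers move at their own pace and stop on an object; FORCE is the grip in N (left out, the last holds). Time passes only in rows, so rows that do not move let the fingers close. It prints the time, the measured TCP pose, the force, the opening and the grip force at its end.
- bot.get_state(): the state, without advancing time (a new reading comes with each control period).
- bot.snapshot(name): name is "scene" or "top" or "wrist"; returns a dict with "color" (480x640x3 uint8, red, green, blue), "fx", "fy", "cx", "cy" (pixels), "world_from_camera" (4x4, takes a point from camera to world coordinates). Camera axes: x right, y down, z forward; pixel columns grow to the right and rows downward; lengths in m; the calibration is good to about 2 mm. A picture is of the moment at which its call begins. There is no depth.
- bot.finish_job(): hands the job in; it is judged then, once.
The state is a dict: "clock": time; "joints": joint angles; "qvel": joint speeds; "joint_torque": joint torques, N m; "tool_pos": TCP position; "tool_rot": TCP orientation; "ft_force": force on the tool from outside, world axes, zero at the start; "torque": the same for the moment, N m; "opening": finger opening in m; "grip_force": force on a finger pad.
Only numpy, scipy, OpenCV 4.12 (cv2) and the standard library are available. Lean on these libraries where they do the work, as an engineer would, in place of code of your own. Each camera call takes 0.05 s, during which the arm holds its last target. There are 200 camera calls.

## Working session

There is one attempt and no reset: what is moved stays moved. The work goes in short steps, Python scripts to look and compute and a shell command to move; the robot and the scene stay as the last step left them, time stands still between calls to the robot, and variables do not carry over. Pictures are saved under pics/ and viewed, at most 13 in all, crops included, and the job is handed in when it is done.

```bash
ls; mkdir -p pics; cat > h.py <<'E'
import numpy as np, cv2
from cell import bot
from scipy.spatial.transform import Rotation as R
def snap(n,f):
    s=bot.snapshot(n); cv2.imwrite('pics/'+f+'.png',cv2.cvtColor(s['color'],cv2.COLOR_RGB2BGR)); np.savez('pics/'+f+'.npz',**{k:v for k,v in s.items() if k!='color'}); return s
def ray(f,uv):
    s=np.load('pics/'+f+'.npz'); T=s['world_from_camera']
    d=T[:3,:3]@np.array([(uv[0]-s['cx'])/s['fx'],(uv[1]-s['cy'])/s['fy'],1]); return T[:3,3],d
def plane(f,uv,z):
    o,d=ray(f,uv); return np.round(o+d*(z-o[2])/d[2],4)
def tri(*obs):
    A=np.zeros((3,3));b=np.zeros(3)
    for f,uv in obs:
        o,d=ray(f,uv); d=d/np.linalg.norm(d); P=np.eye(3)-np.outer(d,d); A+=P;b+=P@o
    return np.round(np.linalg.solve(A,b),4)
E
python3 - <<'E'
from h import *
for n in ['scene','top']:
    s=snap(n,n+'0'); print(n,s['fx'],s['world_from_camera'].round(3).tolist())
st=bot.get_state(); print({k:np.round(v,3).tolist() for k,v in st.items()},bot.grip_point_offset)
print(R.from_rotvec(st['tool_rot']).as_matrix().round(3))
E
```

```text
cell.py
nudge.py
pics
scene 486.3303470165607 [[-0.861, -0.341, 0.378, 0.191], [-0.509, 0.58, -0.636, 0.678], [-0.002, -0.74, -0.673, 0.783], [0.0, 0.0, 0.0, 1.0]]
top 592.0859051899085 [[0.002, -0.998, 0.061, 0.52], [-1.0, -0.002, 0.003, 0.002], [-0.003, -0.061, -0.998, 1.432], [0.0, 0.0, 0.0, 1.0]]
{'clock': 0.1, 'joints': [-1.543, 0.159, 1.598, 0.0, 1.386, -0.21], 'qvel': [0.001, -0.001, -0.003, 0.002, 0.002, -0.0], 'joint_torque': [-0.001, -38.65, -32.296, 0.07, 0.034, -0.0], 'tool_pos': [0.135, -0.558, 0.214], 'tool_rot': [-3.118, -0.372, -0.0], 'ft_force': [-0.099, -0.823, -0.369], 'torque': [0.014, -0.008, 0.039], 'grip_force': 0.0, 'opening': 0.092} 0.0187
[[ 0.972  0.236 -0.   ]
 [ 0.236 -0.972  0.002]
 [ 0.    -0.002 -1.   ]]
```

View pics/scene0.png

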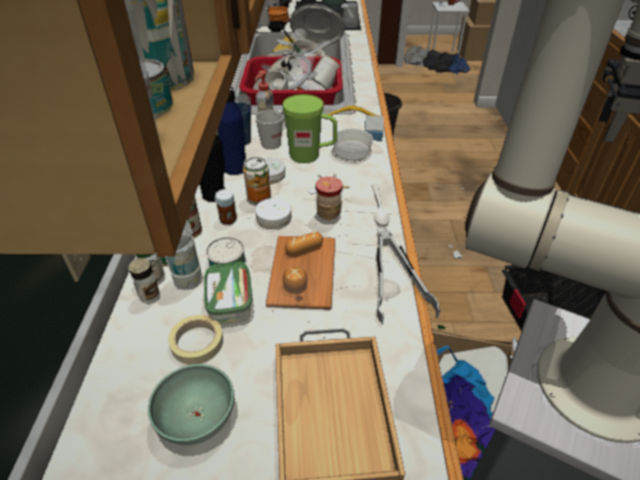

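View pics/top0.png

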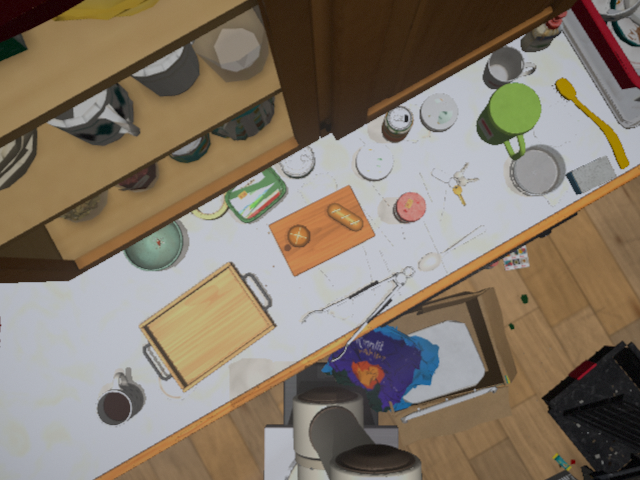

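The top view shows the tray (centre about 208,325), board (322,230), jar (410,207), spoon (428,262)–(483,228), and tongs with the hinge at about (405,272) and heads at (308,315) and (337,356). One head overhangs the counter edge. I'll enlarge both views.

```bash
python3 - <<'E'
import cv2
a=cv2.imread('pics/top0.png')[175:365,260:500]; cv2.imwrite('pics/c1.png',cv2.resize(a,None,fx=3.15,fy=3.15,interpolation=2)[:598,:756])
a=cv2.imread('pics/scene0.png')[165:335,255:455]; cv2.imwrite('pics/c2.png',cv2.resize(a,None,fx=3.5,fy=3.5,interpolation=2))
E
```

```text
(no output)
```

View pics/c1.png

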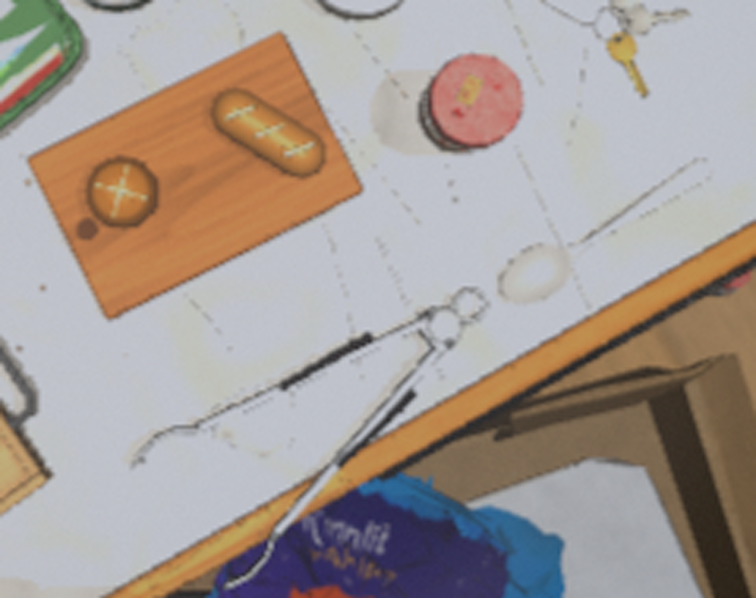

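View pics/c2.png

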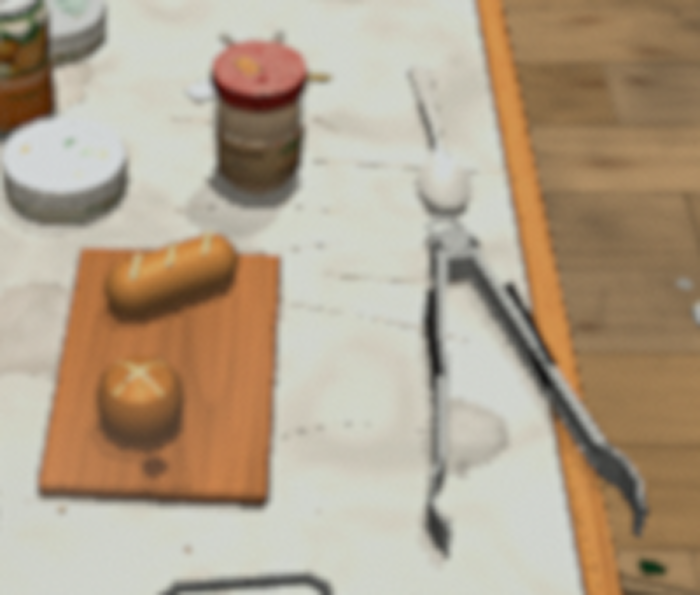

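The crops show (crop px) in the top view: jar lid (477,100), roll cross (123,190), spoon (500,290)–(705,160), tong grips (327,362) and (378,428), and hinge (443,327). In the scene view they show: lid (260,68), roll (138,378), spoon (447,213)–(413,70), and hinge (450,240).

```bash
cat >> h.py <<'E'
c1=lambda x,y:('top0',(260+x/3.15,175+y/3.15))
c2=lambda x,y:('scene0',(255+x/3.5,165+y/3.5))
E
python3 - <<'E'
from h import *
for n,a,b in [('lid',(477,100),(260,68)),('roll',(123,190),(138,378)),('spoontip',(705,160),(413,70)),('spoonbowl',(500,290),(447,213)),('hinge',(443,327),(450,240)),
 ('Ltip',(137,462),(440,550)),('Rtip',(228,588),(640,530)),('Lg1',(283,385),(433,378)),('Lg2',(370,338),(432,285)),('Rg1',(340,463),(548,385)),('Rg2',(412,395),(512,290)),('longc',(270,130),(172,262))]:
    print(n,tri(c1(*a),c2(*b)))
print('board',[plane(*c1(*p),.014).tolist() for p in [(282,32),(362,188),(108,320),(28,155)]])
print('tray',[plane('top0',p,.04).tolist() for p in [(232,263),(275,325),(183,388),(141,325)]])
print('tongsz.028',[(n,plane(*c1(*p),z).tolist()) for n,p,z in [('hinge',(443,327),.024),('Ltip',(137,462),.014),('Rtip',(228,588),.014),('Lg1',(283,385),.02),('Lg2',(370,338),.02),('Rg1',(340,463),.02),('Rg2',(412,395),.02)]])
print('spoon',[plane(*c1(*p),.006).tolist() for p in [(705,160),(500,290)]])
print('potc',plane('top0',(375,163),.032),'tub',[plane('top0',p,.053) for p in [(257,168),(287,187),(244,221),(226,197)]])
print('edge',[plane('top0',p,0) for p in [(120,480),(640,170)]])
E
```

```text
lid [ 0.6657 -0.1799  0.0982]
roll [0.6039 0.077  0.0469]
spoontip [ 0.6308 -0.3698 -0.0058]
spoonbowl [ 0.529  -0.2101  0.0029]
hinge [ 0.5036 -0.1628  0.0234]
Ltip [0.4005 0.0683 0.0009]
Rtip [ 0.3055 -0.0016  0.0046]
Lg1 [ 0.4593 -0.0426  0.0167]
Lg2 [ 0.4937 -0.108   0.0293]
Rg1 [ 0.3989 -0.0868  0.0029]
Rg2 [ 0.4502 -0.1405  0.0194]
longc [ 0.649 -0.033  0.037]
board [[0.727, -0.0425, 0.014], [0.6074, -0.1034, 0.014], [0.5068, 0.0894, 0.014], [0.6322, 0.1512, 0.014]]
tray [[0.5386, 0.2344, 0.04], [0.3942, 0.1322, 0.04], [0.2486, 0.3446, 0.04], [0.3935, 0.4453, 0.04]]
tongsz.028 [('hinge', [0.5021, -0.1633, 0.024]), ('Ltip', [0.3999, 0.0669, 0.014]), ('Rtip', [0.306, -0.0019, 0.014]), ('Lg1', [0.4583, -0.0431, 0.02]), ('Lg2', [0.4937, -0.1087, 0.02]), ('Rg1', [0.4, -0.0859, 0.02]), ('Rg2', [0.451, -0.1402, 0.02])]
spoon [[0.6299, -0.3668, 0.006], [0.5302, -0.2091, 0.006]]
potc [ 0.7777 -0.1027  0.032 ] tub [array([0.7615, 0.1761, 0.053 ]), array([0.7167, 0.1053, 0.053 ]), array([0.6365, 0.2053, 0.053 ]), array([0.6929, 0.2482, 0.053 ])]
edge [array([0.0259, 0.4999, 0.    ]), array([ 0.7673, -0.7503,  0.    ])]
```

```bash
cat >> h.py <<'E'
def to(x,y,z,ax,grasp=True):
    """tool-axis shift to put grasp point at xyz, tool down, closing axis at world angle ax deg"""
    st=bot.get_state(); M=R.from_rotvec(st['tool_rot']).as_matrix()
    p=np.array([x,y,z-(bot.grip_point_offset if grasp else 0)]); c,s=np.cos(np.radians(ax)),np.sin(np.radians(ax))
    best=None
    for k in (1,-1):
        yy=np.array([c,s,0])*k; zz=np.array([0,0,-1.]); T=np.c_[np.cross(yy,zz),yy,zz]
        rv=R.from_matrix(M.T@T).as_rotvec()
        print('shift',(M.T@(p-st['tool_pos'])).round(4),'rot',rv.round(3))
    g=st['tool_pos']+M[:,2]*-bot.grip_point_offset
    print('  now grasp',g.round(4),'yaw y',np.degrees(np.arctan2(M[1,1],M[0,1])).round(1),'open',round(st['opening'],4),'gf',round(st['grip_force'],1),'j',np.round(st['joints'],2),'t',st['clock'])
E
python3 - <<'E'
from h import *
print(tri(('scene0',(183,253)),('top0',(75,275))),tri(('scene0',(238,98)),('top0',(325,135))),tri(('scene0',(236,110)),('top0',(300,150))))
to(.580,-.288,.10,33)
E
```

```text
[0.5089 0.4297 0.4336] [0.7626 0.0115 0.3762] [0.734  0.0558 0.3783]
shift [ 0.4957 -0.1577  0.1329] rot [-1.000e-03 -2.000e-03 -1.909e+00]
shift [ 0.4957 -0.1577  0.1329] rot [-2.000e-03  1.000e-03  1.233e+00]
  now grasp [ 0.1354 -0.5583  0.2324] yaw y -76.4 open 0.092 gf 0.0 j [-1.54  0.16  1.6   0.    1.39 -0.21] t 0.1
```

```bash
python3 nudge.py '[[0.092,0.496,-0.158,0.03,0,0,-1.2],[0.092,0.496,-0.158,0.03,0,0,-1.2],[0.092,0.496,-0.158,0.03,0,0,-1.2],[0.092,0.496,-0.158,0.03,0,0,-1.2],[0.092,0.496,-0.158,0.03,0,0,-1.2],[0.092,0.496,-0.158,0.03,0,0,-1.2],[0.092,0.496,-0.158,0.03,0,0,-1.2],[0.092,0.496,-0.158,0.03,0,0,-1.2],[0.092,0.496,-0.158,0.03,0,0,-1.2],[0.092,0.496,-0.158,0.03,0,0,-1.2]]' 10 | tail -2
python3 -c "
from h import *
to(.580,-.288,.10,33)"
```

```text
opening: 0.092
grip_force: 0.0
shift [0.0637 0.0804 0.1088] rot [-0.    -0.001 -0.703]
shift [0.0637 0.0804 0.1088] rot [-1.000e-03  1.000e-03  2.439e+00]
  now grasp [ 0.4922 -0.3411  0.2088] yaw y -7.3 open 0.092 gf 0.0 j [-0.81  0.24  1.55 -0.    1.35 -0.68] t 0.9333
```

```bash
python3 nudge.py '[[0.06,0.06,0.08,0.08,0,0,-0.70],[0.06,0.06,0.08,0.08,0,0,-0.70],[0.06,0.06,0.08,0.08,0,0,-0.70],[0.06,0.06,0.08,0.08,0,0,-0.70],[0.06,0.06,0.08,0.08,0,0,-0.70],[0.06,0.06,0.08,0.08,0,0,-0.70],[0.06,0.06,0.08,0.08,0,0,-0.70],[0.06,0.06,0.08,0.08,0,0,-0.70]]' 10 | tail -2
python3 -c "
from h import *
to(.580,-.288,.008,33)
snap('wrist','w1')"
```

```text
opening: 0.0599
grip_force: 0.0
shift [0.0036 0.0048 0.1209] rot [-0.    -0.001 -0.011]
shift [0.0036 0.0048 0.1209] rot [-1.00e-03  0.00e+00  3.13e+00]
  now grasp [ 0.5779 -0.2937  0.1289] yaw y 32.4 open 0.0599 gf 0.0 j [-0.66  0.44  1.47  0.    1.24 -1.22] t 1.6
```

View pics/w1.png

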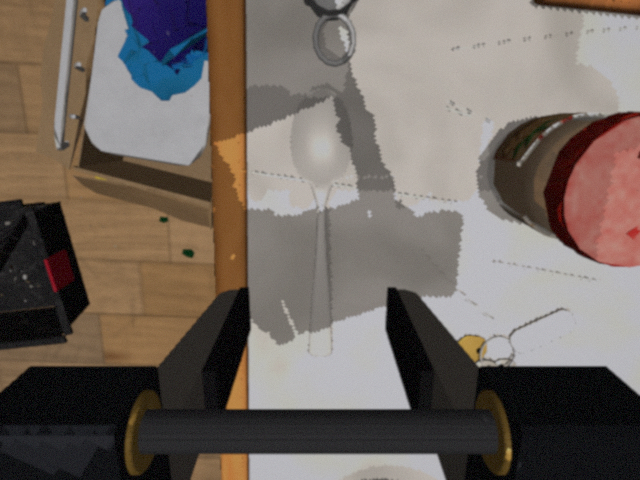

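The spoon runs straight up the picture from the bowl end (320,88) to the handle end (320,356), centred between the fingers. I'll check its position from this second view.

```bash
python3 -c "
from h import *
a=plane('w1',(320,88),.006);b=plane('w1',(320,356),.006);print(a,b,(a+b)/2,np.degrees(np.arctan2(*(b-a)[1::-1])))
print(tri(('w1',(320,88)),c1(500,290)),tri(('w1',(320,356)),c1(705,160)),tri(('w1',(320,195)),c1(570,245)))
to(*((a+b)/2)[:2],.012,33)"
```

```text
[ 0.5269 -0.2093  0.006 ] [ 0.6267 -0.3658  0.006 ] [ 0.5768  -0.28755  0.006  ] -57.47435530916598
[ 0.5286 -0.2091  0.0079] [ 0.63   -0.3695 -0.0022] [ 0.566  -0.2702 -0.0319]
shift [0.0059 0.0024 0.1171] rot [-0.    -0.    -0.011]
shift [0.0059 0.0024 0.1171] rot [-1.00e-03  0.00e+00  3.13e+00]
  now grasp [ 0.578  -0.2939  0.1291] yaw y 32.3 open 0.0598 gf 0.0 j [-0.66  0.44  1.47  0.    1.24 -1.22] t 1.65
```

```bash
python3 nudge.py '[[0.06,0.006,0.002,0.107,0,0,-0.01],[0.06,0.006,0.002,0.107,0,0,-0.01],[0.06,0.006,0.002,0.107,0,0,-0.01],[0.06,0.006,0.002,0.107,0,0,-0.01],[0.06,0.006,0.002,0.107,0,0,-0.01],[0.06,0.006,0.002,0.107,0,0,-0.01]]' 10 
python3 nudge.py '[[0.005,0,0,0,0,0,0],[0.005,0,0,0,0,0,0],[0.005,0,0,0,0,0,0],[0.005,0,0,0,0,0,0],[0.005,0,0,0,0,0,0],[0.005,0,0,0,0,0,0],[0.005,0,0,0,0,0,0],[0.005,0,0,0,0,0,0]]' 15
```

```text
clock: 2.15
tool_pos: [0.5765, -0.2879, 0.0038]
tool_rot: [1.5, 2.76, 0.0]
ft_force: [1.1, 1.1, 0.3]
opening: 0.0599
grip_force: 0.0
clock: 2.82
tool_pos: [0.5765, -0.2877, 0.0037]
tool_rot: [-1.498, -2.762, 0.0]
ft_force: [-0.4, -0.1, 1.1]
opening: 0.0292
grip_force: 14.9
```

```bash
python3 nudge.py '[[0.005,0,0,-0.11,0,0,0],[0.005,0,0,-0.11,0,0,0],[0.005,0,0,-0.11,0,0,0],[0.005,0,0,-0.11,0,0,0],[0.005,0,0,-0.11,0,0,0]]' 15
python3 -c "
from h import *
to(.423,.309,.12,34.5)"
```

```text
clock: 3.23
tool_pos: [0.5779, -0.2886, 0.1159]
tool_rot: [1.495, 2.758, -0.001]
ft_force: [0.3, 0.8, 0.3]
opening: 0.0291
grip_force: 15.0
shift [0.5854 0.1962 0.0124] rot [ 0.002  0.004 -0.025]
shift [0.5854 0.1962 0.0124] rot [ 7.000e-03 -2.000e-03  3.116e+00]
  now grasp [ 0.5778 -0.2886  0.1346] yaw y 33.1 open 0.0291 gf 15.0 j [-0.65  0.42  1.48  0.    1.24 -1.23] t 3.2333
```

```bash
python3 nudge.py '[[0.005,0.585,0.196,0,0,0,-0.025],[0.005,0.585,0.196,0,0,0,-0.025],[0.005,0.585,0.196,0,0,0,-0.025],[0.005,0.585,0.196,0,0,0,-0.025],[0.005,0.585,0.196,0,0,0,-0.025],[0.005,0.585,0.196,0,0,0,-0.025],[0.005,0.585,0.196,0,0,0,-0.025],[0.005,0.585,0.196,0,0,0,-0.025],[0.005,0.585,0.196,0,0,0,-0.025],[0.005,0.585,0.196,0,0,0,-0.025]]' 15 | head -2
python3 nudge.py '[[0.005,0.208,0.07,0,0,0,0],[0.005,0.208,0.07,0,0,0,0],[0.005,0.208,0.07,0,0,0,0],[0.005,0.208,0.07,0,0,0,0],[0.005,0.208,0.07,0,0,0,0],[0.005,0.208,0.07,0,0,0,0],[0.005,0.208,0.07,0,0,0,0]]' 15
python3 -c "
from h import *
to(.423,.309,.034,34.5)
snap('wrist','w2')"
```

```text
clock: 4.07
tool_pos: [0.4694, 0.1173, 0.1115]
clock: 4.65
tool_pos: [0.4094, 0.3283, 0.1116]
tool_rot: [-1.456, -2.781, 0.004]
ft_force: [-0.4, -0.2, 0.0]
opening: 0.0292
grip_force: 15.0
shift [-0.0237  0.0005  0.0962] rot [-0.004 -0.001  0.004]
shift [-0.0237  0.0005  0.0962] rot [ 1.000e-03 -6.000e-03 -3.137e+00]
  now grasp [0.4095 0.3283 0.1303] yaw y 34.8 open 0.0292 gf 15.0 j [ 0.45  0.14  1.83  0.    1.17 -0.16] t 4.65
```

View pics/w2.png

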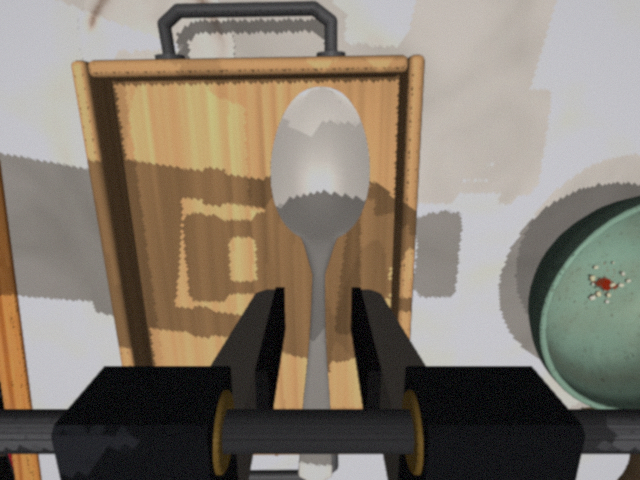

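The spoon is held level. The tray's far-end corners are at (75,65) and (423,57), and the near end wall is around v≈470. I'll refine the tray pose from these.

```bash
python3 -c "
from h import *
a=plane('w2',(75,65),.04);b=plane('w2',(423,57),.04);print(a,b,np.linalg.norm(a-b),np.degrees(np.arctan2(*(b-a)[1::-1])))
d=(b-a)/np.linalg.norm(b-a);print('centre',(a+b)/2+.13*np.array([-d[1],d[0],0]))
c=plane('w2',(108,84),.04);e=plane('w2',(400,78),.04);print('inner',np.linalg.norm(c-e))
print(plane('w2',(398,380),.04), plane('w2',(423,57),.04))
print([plane('w2',p,.009) for p in((127,88),(390,82))])
"
```

```text
[0.2423 0.3438 0.04  ] [0.3916 0.4523 0.04  ] 0.18456093844581523 36.00683153777366
centre [0.24052538 0.5032131  0.04      ]
inner 0.15668190706013252
[0.5019 0.2894 0.04  ] [0.3916 0.4523 0.04  ]
[array([0.2584, 0.3433, 0.009 ]), array([0.3875, 0.4372, 0.009 ])]
```

```bash
python3 nudge.py '[[0.005,-0.023,0,0,0,0,0],[0.005,-0.023,0,0.05,0,0,0],[0.005,-0.023,0,0.097,0,0,0],[0.005,-0.023,0,0.097,0,0,0],[0.005,-0.023,0,0.097,0,0,0],[0.005,-0.023,0,0.097,0,0,0],[0.045,-0.023,0,0.097,0,0,0],[0.045,-0.023,0,0.097,0,0,0],[0.045,-0.023,0,0.097,0,0,0],[0.045,-0.023,0,0.097,0,0,0]]' 15
python3 nudge.py '[[0.045,0,0,0,0,0,0],[0.045,0,0,-0.17,0,0,0],[0.045,0,0,-0.17,0,0,0],[0.045,0,0,-0.17,0,0,0],[0.045,0,0,-0.17,0,0,0],[0.092,0,0,-0.17,0,0,0],[0.092,0,0,-0.17,0,0,0]]' 15
python3 -c "
from h import *
to(.666,-.180,.19,35.5)"
```

```text
clock: 5.53
tool_pos: [0.4258, 0.308, 0.0177]
tool_rot: [1.462, 2.779, 0.002]
ft_force: [0.0, 0.5, -0.4]
opening: 0.0453
grip_force: 0.0
clock: 6.12
tool_pos: [0.4271, 0.3088, 0.1906]
tool_rot: [1.46, 2.776, 0.01]
ft_force: [-0.4, 0.7, -0.5]
opening: 0.0564
grip_force: 0.0
shift [-0.5381 -0.0803  0.0196] rot [ 0.008  0.002 -0.017]
shift [-0.5381 -0.0803  0.0196] rot [ 3.000e-03 -1.200e-02  3.124e+00]
  now grasp [0.427  0.3087 0.2093] yaw y 34.5 open 0.0564 gf 0.0 j [ 0.4   0.05  1.77 -0.    1.32 -0.21] t 6.1167
```

```bash
python3 nudge.py '[[0.092,-0.538,-0.08,0.02,0,0,-0.017],[0.092,-0.538,-0.08,0.02,0,0,-0.017],[0.092,-0.538,-0.08,0.02,0,0,-0.017],[0.092,-0.538,-0.08,0.02,0,0,-0.017],[0.092,-0.538,-0.08,0.02,0,0,-0.017],[0.092,-0.538,-0.08,0.02,0,0,-0.017],[0.092,-0.538,-0.08,0.02,0,0,-0.017],[0.092,-0.538,-0.08,0.02,0,0,-0.017],[0.092,-0.538,-0.08,0.02,0,0,-0.017],[0.092,-0.538,-0.08,0.02,0,0,-0.017]]' | head -2
python3 nudge.py '[[0.092,-0.13,-0.018,0,0,0,0],[0.092,-0.13,-0.018,0,0,0,0],[0.092,-0.13,-0.018,0,0,0,0],[0.092,-0.13,-0.018,0,0,0,0],[0.092,-0.13,-0.018,0,0,0,0],[0.092,-0.13,-0.018,0,0,0,0]]' |head -2
python3 -c "
from h import *
to(.666,-.180,.19,35.5)"
```

```text
clock: 6.95
tool_pos: [0.6069, -0.068, 0.1687]
clock: 7.45
tool_pos: [0.6674, -0.1819, 0.169]
shift [ 0.0024 -0.     -0.0023] rot [-0.001 -0.004 -0.001]
shift [ 0.0024 -0.     -0.0023] rot [-6.000e-03  2.000e-03  3.141e+00]
  now grasp [ 0.6674 -0.182   0.1877] yaw y 35.4 open 0.0919 gf 0.0 j [-0.44  0.49  1.27  0.    1.38 -1.06] t 7.45
```

```bash
python3 nudge.py '[[0.092,0.001,0,0.115,0,0,0],[0.092,0.001,0,0.115,0,0,0],[0.092,0.001,0,0.115,0,0,0],[0.092,0.001,0,0.115,0,0,0],[0.092,0.001,0,0.115,0,0,0],[0.04,0.001,0,0.115,0,0,0],[0.04,0.001,0,0.115,0,0,0],[0.04,0.001,0,0.115,0,0,0],[0.04,0.001,0,0.115,0,0,0],[0.04,0.001,0,0.115,0,0,0]]' 30
python3 nudge.py '[[0.04,0,0,0,0,0,0],[0.04,0,0,0,0,0,0],[0.04,0,0,-0.02,0,0,0],[0.04,0,0,-0.05,0,0,0],[0.04,0,0,-0.09,0,0,0],[0.04,0,0,-0.12,0,0,0],[0.04,0,0,-0.12,0,0,0],[0.04,0,0,-0.12,0,0,0]]' 30
python3 -c "
from h import *
c=np.array([.394,.291]);d=np.radians(35.5)
p=c-.035*np.array([np.cos(d),np.sin(d)]);print(p)
to(*p,.19,35.5)"
```

```text
clock: 8.28
tool_pos: [0.6694, -0.1824, 0.0587]
tool_rot: [1.437, 2.789, 0.001]
ft_force: [1.1, 0.4, 4.7]
opening: 0.0653
grip_force: 30.0
clock: 8.95
tool_pos: [0.6685, -0.1824, 0.1773]
tool_rot: [1.438, 2.79, -0.0]
ft_force: [0.0, 0.7, -4.9]
opening: 0.0652
grip_force: 30.0
[0.36550596 0.2706754 ]
shift [0.5448 0.016  0.0048] rot [ 0.001  0.002 -0.001]
shift [0.5448 0.016  0.0048] rot [ 4.000e-03 -2.000e-03  3.141e+00]
  now grasp [ 0.6685 -0.1823  0.196 ] yaw y 35.5 open 0.0652 gf 30.0 j [-0.44  0.48  1.27 -0.    1.39 -1.06] t 8.95
```

```bash
python3 nudge.py '[[0.04,0.02,0,0,0,0,0],[0.04,0.544,0.016,0,0,0,0],[0.04,0.544,0.016,0,0,0,0],[0.04,0.544,0.016,0,0,0,0],[0.04,0.544,0.016,0,0,0,0],[0.04,0.544,0.016,0,0,0,0],[0.04,0.544,0.016,0,0,0,0],[0.04,0.544,0.016,0,0,0,0],[0.04,0.544,0.016,0,0,0,0],[0.04,0.544,0.016,0,0,0,0]]' | head -2
python3 nudge.py '[[0.04,0.19,0.005,0,0,0,0],[0.04,0.19,0.005,0,0,0,0],[0.04,0.19,0.005,0,0,0,0],[0.04,0.19,0.005,0,0,0,0],[0.04,0.19,0.005,0,0,0,0],[0.04,0.19,0.005,0,0,0,0],[0.04,0.19,0.005,0,0,0,0]]' 
python3 -c "
from h import *
to(.3655,.2707,.0885,35.5)"
```

```text
clock: 9.78
tool_pos: [0.4441, 0.1474, 0.1724]
clock: 10.37
tool_pos: [0.3392, 0.3035, 0.173]
tool_rot: [-1.434, -2.792, 0.008]
ft_force: [-0.3, -0.1, -4.7]
opening: 0.0659
grip_force: 30.0
shift [-0.042   0.0029  0.1032] rot [-0.006 -0.     0.002]
shift [-0.042   0.0029  0.1032] rot [ 1.000e-03 -1.000e-02 -3.139e+00]
  now grasp [0.3393 0.3036 0.1917] yaw y 35.6 open 0.0659 gf 30.0 j [ 0.46 -0.12  1.96 -0.    1.3  -0.16] t 10.3667
```

```bash
python3 nudge.py '[[0.04,-0.035,0.003,0.02,0,0,0],[0.04,-0.035,0.003,0.05,0,0,0],[0.04,-0.035,0.003,0.085,0,0,0],[0.04,-0.035,0.003,0.1,0,0,0],[0.04,-0.035,0.003,0.1,0,0,0],[0.04,-0.035,0.003,0.1,0,0,0]]' 
python3 -c "
from h import *
to(.3655,.2707,.0885,35.5)"
```

```text
clock: 10.87
tool_pos: [0.3636, 0.2756, 0.0746]
tool_rot: [-1.44, -2.789, 0.006]
ft_force: [0.5, -0.9, -3.7]
opening: 0.0656
grip_force: 30.0
shift [-0.005  -0.0013  0.0048] rot [-0.004 -0.001 -0.002]
shift [-0.005  -0.0013  0.0048] rot [-1.000e-03  7.000e-03  3.139e+00]
  now grasp [0.3637 0.2756 0.0933] yaw y 35.4 open 0.0656 gf 30.0 j [ 0.38  0.02  2.05 -0.    1.08 -0.23] t 10.8667
```

```bash
python3 nudge.py '[[0.04,0,0,0.006,0,0,0],[0.04,0,0,0.006,0,0,0],[0.04,0,0,0.006,0,0,0]]' 
python3 nudge.py '[[0.092,0,0,0,0,0,0],[0.092,0,0,0,0,0,0],[0.092,0,0,0,0,0,0],[0.092,0,0,0,0,0,0],[0.092,0,0,-0.16,0,0,0],[0.092,0,0,-0.16,0,0,0],[0.092,0,0,-0.16,0,0,0],[0.092,0,0,-0.16,0,0,0],[0.092,0,0,-0.16,0,0,0],[0.092,0,0,-0.16,0,0,0]]'
python3 -c "
from h import *
to(.4507,-.0944,.12,37.3)"
```

```text
clock: 11.12
tool_pos: [0.3655, 0.2773, 0.0712]
tool_rot: [1.439, 2.791, 0.002]
ft_force: [-0.5, -0.4, -5.6]
opening: 0.066
grip_force: 30.0
clock: 11.95
tool_pos: [0.3663, 0.2779, 0.2331]
tool_rot: [1.437, 2.789, 0.007]
ft_force: [-0.4, 0.0, 0.1]
opening: 0.092
grip_force: 0.0
shift [-0.352  -0.1481  0.1314] rot [ 0.006  0.002 -0.032]
shift [-0.352  -0.1481  0.1314] rot [ 2.00e-03 -9.00e-03  3.11e+00]
  now grasp [0.3662 0.2778 0.2518] yaw y 35.5 open 0.092 gf 0.0 j [ 0.39 -0.17  1.89  0.    1.42 -0.23] t 11.95
```

```bash
python3 nudge.py '[[0.092,-0.352,-0.148,0.03,0,0,-0.032],[0.092,-0.352,-0.148,0.03,0,0,-0.032],[0.092,-0.352,-0.148,0.03,0,0,-0.032],[0.092,-0.352,-0.148,0.03,0,0,-0.032],[0.092,-0.352,-0.148,0.13,0,0,-0.032],[0.092,-0.352,-0.148,0.13,0,0,-0.032],[0.092,-0.352,-0.148,0.13,0,0,-0.032],[0.092,-0.352,-0.148,0.13,0,0,-0.032],[0.092,-0.352,-0.148,0.13,0,0,-0.032],[0.092,-0.352,-0.148,0.13,0,0,-0.032]]' | head -2
python3 nudge.py '[[0.092,0,0,0,0,0,0],[0.092,0,0,0,0,0,0]]' | head -2
python3 -c "
from h import *
to(.4507,-.0944,.12,37.3)
snap('wrist','w3');snap('top','top1')
a=cv2.imread('pics/w3.png');b=cv2.imread('pics/top1.png')[240:410,120:440]
a=cv2.resize(a,(426,320));b=cv2.resize(b,(372,200))
o=np.zeros((320,798,3),np.uint8);o[:,:426]=a;o[:200,426:]=b;cv2.imwrite('pics/m3.png',o)"
```

```text
clock: 12.78
tool_pos: [0.4468, -0.0968, 0.0973]
clock: 12.95
tool_pos: [0.4463, -0.0955, 0.0976]
shift [-0.0017  0.0041 -0.0038] rot [-0.002 -0.006 -0.003]
shift [-0.0017  0.0041 -0.0038] rot [-0.009  0.004  3.138]
  now grasp [ 0.4464 -0.0956  0.1163] yaw y 37.1 open 0.0917 gf 0.0 j [-0.48 -0.02  2.03  0.    1.14 -1.12] t 12.95
```

View pics/m3.png

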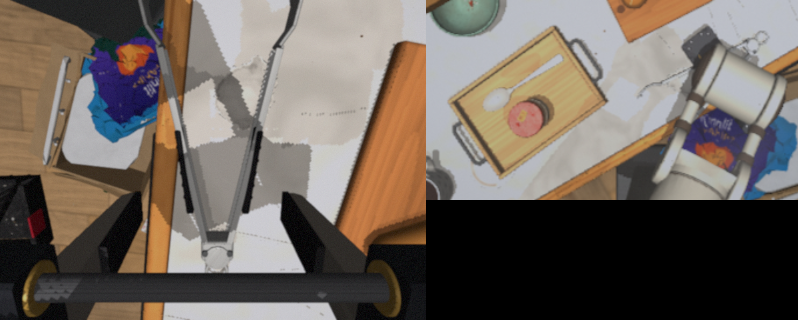

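The jar stands and the spoon lies in the tray. In the wrist view (full px) the grips run (265,197)–(284,318) and (389,190)–(367,320), with the hinge at (322,387).

```bash
python3 -c "
from h import *
g=[plane('w3',p,.026) for p in ((265,197),(284,318),(389,190),(367,320))];h=plane('w3',(322,387),.026)
m=np.mean(g,0);print(g,h,m,np.linalg.norm(m-h),np.degrees(np.arctan2(*(m-h)[1::-1])))
print(tri(('w3',(265,197)),c1(340,463)),tri(('w3',(389,190)),c1(283,385)),tri(('w3',(322,387)),c1(443,327)))
to(m[0],m[1],.024,37.3)"
```

```text
[array([ 0.3999, -0.0836,  0.026 ]), array([ 0.4539, -0.1393,  0.026 ]), array([ 0.4544, -0.037 ,  0.026 ]), array([ 0.4963, -0.1087,  0.026 ])] [ 0.5034 -0.1648  0.026 ] [ 0.451125 -0.09215   0.026   ] 0.08950250345660728 125.73674340680593
[ 0.3998 -0.0861  0.0152] [ 0.4578 -0.0404  0.0114] [ 0.5021 -0.1628  0.0293]
shift [-0.0005  0.0042  0.0943] rot [-0.001 -0.002  0.   ]
shift [-0.0005  0.0042  0.0943] rot [ 3.000e-03 -1.000e-03 -3.141e+00]
  now grasp [ 0.4476 -0.0945  0.1183] yaw y 37.3 open 0.0919 gf 0.0 j [-0.47 -0.02  2.03  0.    1.14 -1.12] t 13.05
```

```bash
python3 nudge.py '[[0.092,0,0.004,0.03,0,0,0],[0.092,0,0.004,0.06,0,0,0],[0.092,0,0.004,0.094,0,0,0],[0.092,0,0.004,0.094,0,0,0],[0.092,0,0.004,0.094,0,0,0],[0.092,0,0.004,0.094,0,0,0],[0.092,0,0.004,0.094,0,0,0]]' 
python3 nudge.py '[[0.07,0,0,0,0,0,0],[0.065,0,0,0,0,0,0],[0.060,0,0,0,0,0,0],[0.054,0,0,0,0,0,0],[0.052,0,0,0,0,0,0],[0.052,0,0,0,0,0,0],[0.052,0,0,0,0,0,0]]' 40
```

```text
clock: 13.63
tool_pos: [0.4529, -0.0931, 0.0084]
tool_rot: [1.392, 2.813, 0.0]
ft_force: [0.2, -0.6, 0.4]
opening: 0.0918
grip_force: 0.0
clock: 14.22
tool_pos: [0.4522, -0.0932, 0.0068]
tool_rot: [1.394, 2.814, 0.0]
ft_force: [0.1, 0.5, 4.7]
opening: 0.0524
grip_force: 7.0
```

```bash
python3 nudge.py '[[0.055,0,0,-0.03,0,0,0],[0.055,0,0,-0.07,0,0,0],[0.055,0,0,-0.11,0,0,0],[0.055,0,0,-0.13,0,0,0],[0.055,0,0,-0.13,0,0,0],[0.055,0,0,-0.13,0,0,0]]' 40
python3 -c "
from h import *
d=np.radians(27)
to(.604-.135*np.cos(d),.077-.135*np.sin(d),.128,-63)"
```

```text
clock: 14.72
tool_pos: [0.4519, -0.0932, 0.1366]
tool_rot: [1.394, 2.814, -0.0]
ft_force: [0.2, 0.3, -2.4]
opening: 0.055
grip_force: 5.3
shift [0.0674 0.0913 0.0273] rot [2.000e-03 1.000e-03 1.751e+00]
shift [0.0674 0.0913 0.0273] rot [-1.000e-03  2.000e-03 -1.391e+00]
  now grasp [ 0.4518 -0.0932  0.1553] yaw y 37.3 open 0.055 gf 5.3 j [-0.47 -0.07  1.99 -0.    1.22 -1.12] t 14.7167
```

```bash
python3 nudge.py '[[0.055,0.067,0.091,0,0,0,1.2],[0.055,0.067,0.091,0,0,0,1.2],[0.055,0.067,0.091,0,0,0,1.2],[0.055,0.067,0.091,0,0,0,1.2],[0.055,0.067,0.091,0,0,0,1.2],[0.055,0.067,0.091,0,0,0,1.2],[0.055,0.067,0.091,0,0,0,1.2],[0.055,0.067,0.091,0,0,0,1.2],[0.055,0.067,0.091,0,0,0,1.2],[0.055,0.067,0.091,0,0,0,1.2]]'|head -2
python3 nudge.py '[[0.055,0,0,0,0,0,0.55],[0.055,0,0,0,0,0,0.55],[0.055,0,0,0,0,0,0.55],[0.055,0,0,0,0,0,0.55],[0.055,0,0,0,0,0,0.55],[0.055,0,0,0,0,0,0.55],[0.055,0,0,0,0,0,0.55]]'
python3 -c "
from h import *
d=np.radians(27)
to(.604-.135*np.cos(d),.077-.135*np.sin(d),.128,-63)
snap('wrist','w4')"
```

```text
clock: 15.55
tool_pos: [0.4812, 0.0159, 0.1331]
clock: 16.13
tool_pos: [0.4818, 0.0158, 0.134]
tool_rot: [-3.049, -0.747, 0.006]
ft_force: [-0.7, 0.0, -0.5]
opening: 0.0553
grip_force: 5.3
shift [0.0018 0.001  0.0247] rot [-0.003  0.003  0.01 ]
shift [0.0018 0.001  0.0247] rot [-0.005 -0.004 -3.132]
  now grasp [0.4819 0.0158 0.1527] yaw y -62.5 open 0.0553 gf 5.3 j [-0.22 -0.    1.93  0.    1.21  0.87] t 16.1333
```

View pics/w4.png

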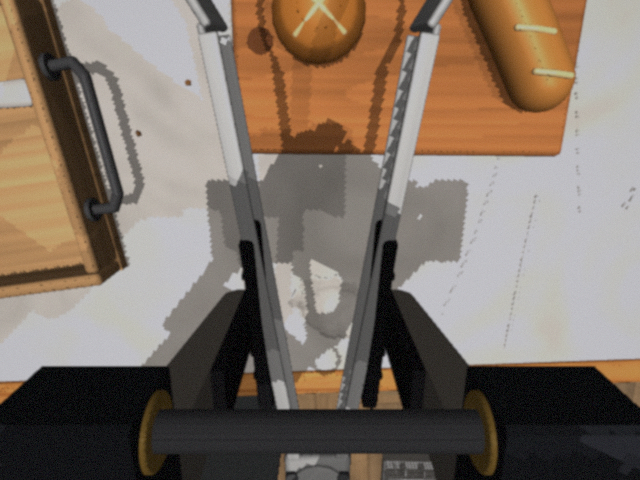

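The roll's cross is at (320,14) and the tong arms straddle it symmetrically (midline u≈321). The long roll is clear on the right at u>465.

```bash
python3 -c "
from h import *
print(tri(('w4',(320,14)),c1(123,190)),tri(('w4',(320,14)),c1(123,190),c2(138,378)),plane('w4',(320,14),.058))"
python3 nudge.py '[[0.055,0.002,0.001,0.03,0,0,0.01],[0.055,0.002,0.001,0.06,0,0,0.01],[0.055,0.002,0.001,0.08,0,0,0.01],[0.055,0.002,0.001,0.1,0,0,0.01],[0.055,0.002,0.001,0.1,0,0,0.01],[0.055,0.002,0.001,0.1,0,0,0.01]]'
python3 -c "
from h import *
snap('scene','s2');to(.484,.016,.0477,-63)
a=cv2.imread('pics/s2.png')[210:330,240:400]; cv2.imwrite('pics/s2c.png',cv2.resize(a,None,fx=4,fy=4,interpolation=2))"
```

```text
[0.6041 0.0784 0.0339] [0.6029 0.0776 0.0475] [0.5994 0.0771 0.058 ]
clock: 16.68
tool_pos: [0.4842, 0.0158, 0.0352]
tool_rot: [-3.054, -0.731, 0.005]
ft_force: [0.3, 0.1, -0.4]
opening: 0.0547
grip_force: 5.2
shift [-0.0012 -0.0012  0.0076] rot [-0.     0.    -0.001]
shift [-0.0012 -0.0012  0.0076] rot [0.   0.   3.14]
  now grasp [0.4856 0.0155 0.0553] yaw y -63.1 open 0.0549 gf 5.2 j [-0.22  0.16  1.99  0.    1.    0.88] t 16.7333
```

View pics/s2c.png

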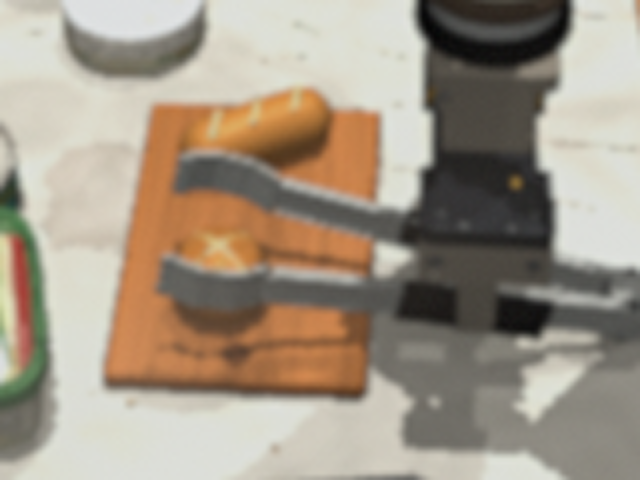

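Both heads straddle the roll (roll about 172–262, head 160–268 in the crop), the tongs look level, and the long roll is clear. I'll lower a little, close and lift.

```bash
python3 nudge.py '[[0.055,-0.001,-0.001,0.006,0,0,0],[0.055,-0.001,-0.001,0.006,0,0,0],[0.052,-0.001,-0.001,0.006,0,0,0],[0.048,-0.001,-0.001,0.006,0,0,0],[0.045,-0.001,-0.001,0.006,0,0,0],[0.03,-0.001,-0.001,0.006,0,0,0],[0.03,-0.001,-0.001,0.006,0,0,0],[0.03,-0.001,-0.001,0.006,0,0,0],[0.03,-0.001,-0.001,0.006,0,0,0],[0.03,-0.001,-0.001,0.006,0,0,0]]' 40
python3 nudge.py '[[0.03,0,0,-0.01,0,0,0],[0.03,0,0,-0.03,0,0,0],[0.03,0,0,-0.05,0,0,0],[0.03,0,0,-0.07,0,0,0],[0.03,0,0,-0.09,0,0,0],[0.03,0,0,-0.11,0,0,0],[0.03,0,0,-0.13,0,0,0],[0.03,0,0,-0.15,0,0,0],[0.03,0,0,-0.16,0,0,0],[0.03,0,0,-0.16,0,0,0]]' 40
python3 -c "
from h import *
to(.394,.285-.135,.23,0)"
```

```text
clock: 17.57
tool_pos: [0.4845, 0.0155, 0.0321]
tool_rot: [3.055, 0.731, -0.001]
ft_force: [-6.8, -0.4, 14.0]
opening: 0.0298
grip_force: 16.0
clock: 18.4
tool_pos: [0.486, 0.0156, 0.1932]
tool_rot: [3.053, 0.73, 0.008]
ft_force: [-0.6, -0.6, -0.9]
opening: 0.03
grip_force: 11.5
shift [-0.0212 -0.1614 -0.0188] rot [ 0.006 -0.002 -1.102]
shift [-0.0212 -0.1614 -0.0188] rot [-2.00e-03 -6.00e-03  2.04e+00]
  now grasp [0.4859 0.0156 0.2119] yaw y -63.1 open 0.03 gf 11.5 j [-0.22 -0.06  1.87  0.    1.33  0.88] t 18.4
```

The fingers closed to 30 mm, well past the 44 mm expected on the roll, so it slipped out or was missed. I'll look.

```bash
python3 -c "
from h import *
snap('scene','s3');snap('wrist','w5');snap('top','t3')
a=cv2.imread('pics/s3.png')[200:380,230:430]; b=cv2.imread('pics/w5.png'); 
o=np.zeros((600,800,3),np.uint8);o[:360,:400]=cv2.resize(a,(400,360),interpolation=2);o[:300,400:]=cv2.resize(b,(400,300),interpolation=3)
c=cv2.imread('pics/t3.png')[170:310,250:450];o[300:580,400:]=cv2.resize(c,(400,280),interpolation=2)
cv2.imwrite('pics/m5.png',o)"
```

```text
(no output)
```

View pics/m5.png

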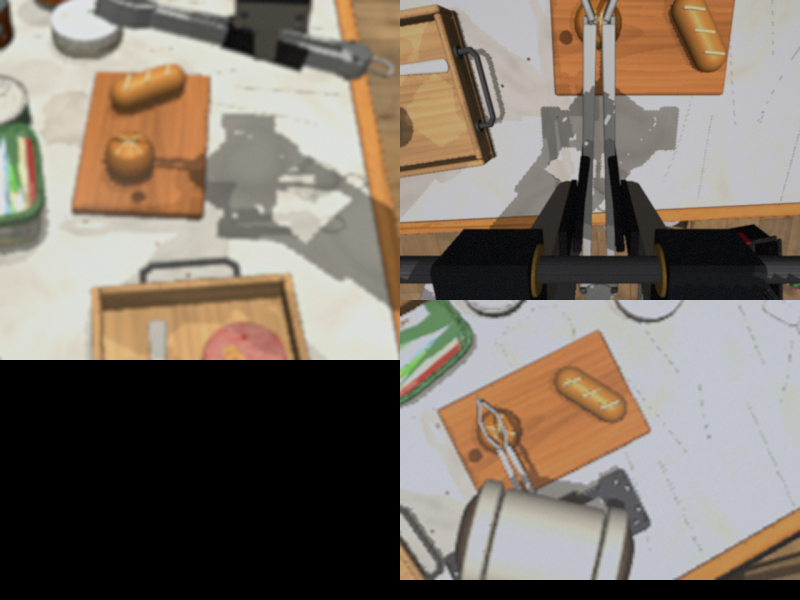

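```bash
python3 -c "
from h import *
t=tri(('s3',(278.5,204)),('t3',(290.5,220)));print('tip',t)
print('roll',tri(('s3',(295,270)),('t3',(299.5,235))), plane('t3',(299.5,235),.058))
s=np.load('pics/s3.npz')
to(.484,.016,.0477,-63)
# head near s2: near-head top edge / bottom edge mid
T=np.load('pics/s2.npz')['world_from_camera']
import numpy as np
def proj(p,f='pics/s2.npz'):
    s=np.load(f);q=np.linalg.inv(s['world_from_camera'])@np.r_[p,1];return [s['fx']*q[0]/q[2]+s['cx'],s['fy']*q[1]/q[2]+s['cy']]
d=np.array([np.cos(np.radians(27)),np.sin(np.radians(27)),0]);n=np.array([-d[1],d[0],0]);o=np.array([.4842,.0158,.0352-.0068])
for x in (.0,.11,.135,.155):
  for z in (0,.028):
    u=proj(o+d*x+n*.040+[0,0,z]);print(x,z,[(u[0]-240)*4,(u[1]-210)*4])
"
```

```text
tip [0.6253 0.0856 0.2276]
roll [0.6038 0.0753 0.0545] [0.6037 0.0752 0.058 ]
shift [0.0006 0.0005 0.16  ] rot [-0.001  0.002 -0.002]
shift [0.0006 0.0005 0.16  ] rot [2.000e-03 2.000e-03 3.139e+00]
  now grasp [0.4835 0.0161 0.2077] yaw y -63.1 open 0.03 gf 11.5 j [-0.22 -0.06  1.87  0.    1.33  0.88] t 18.55
0.0 0 [np.float64(469.9300482817848), np.float64(342.7630622163658)]
0.0 0.028 [np.float64(472.87902132985096), np.float64(305.80922493544335)]
0.11 0 [np.float64(258.8517908373792), np.float64(333.1657898996991)]
0.11 0.028 [np.float64(257.79713743604657), np.float64(296.2271380654306)]
0.135 0 [np.float64(211.18636928915794), np.float64(330.9985461663771)]
0.135 0.028 [np.float64(209.23352345327703), np.float64(294.0635864009196)]
0.155 0 [np.float64(173.13527403396438), np.float64(329.2684450771744)]
0.155 0.028 [np.float64(170.46696559959787), np.float64(292.33650219335914)]
```

```bash
python3 -c "
from h import *
d=np.array([np.cos(np.radians(27)),np.sin(np.radians(27)),0]);n=np.array([-d[1],d[0],0]);g=np.array([.4835,.0161,0])
def side(px,off=0):
    o,r=ray('s3',(230+px[0]/2,200+px[1]/2)); t=((g+n*off-o)@n)/(r@n); p=o+r*t; return np.round([(p-g)@d,p[2]],4)
for k,px,off in [('tip',(97,8),0),('head top R end',(155,10),.01),('ring end',(393,72),0),('ring start',(357,60),0),('arm bot at finger',(225,48),.02),('arm top',(225,25),.02),('right grip bot',(290,72),.02)]: print(k,side(px,off))
s=bot.get_state();print(s['tool_pos'])"
```

```text
tip [0.1591 0.2296]
head top R end [0.1037 0.2374]
ring end [-0.1255  0.1651]
ring start [-0.0892  0.1784]
arm bot at finger [0.0378 0.2035]
arm top [0.0387 0.2307]
right grip bot [-0.0247  0.1771]
[0.48351218 0.01609352 0.18902821]
```

The roll hasn't moved. The tongs had pitched heads-up about 10–13° in the pads, so they rode over the roll. I'll reopen them, tilt the tool to level the tongs, and go lower, so the board and counter bound the remaining pitch.

```bash
python3 nudge.py '[[0.04,0,0,0,0,0,0],[0.05,0,0,0,0,0,0],[0.056,0,0,0,0,0,0],[0.056,-0.003,0,0,0,-0.1,0],[0.056,-0.003,0,0,0,-0.17,0],[0.056,-0.003,0,0.03,0,-0.17,0],[0.056,-0.003,0,0.06,0,-0.17,0],[0.056,-0.003,0,0.09,0,-0.17,0],[0.056,-0.003,0,0.09,0,-0.17,0],[0.056,-0.003,0,0.09,0,-0.17,0]]' 40
python3 -c "
from h import *
snap('scene','s4');snap('top','t4')
a=cv2.imread('pics/s4.png')[190:310,240:440]; b=cv2.imread('pics/t4.png')[170:270,270:370]
o=np.zeros((600,800,3),np.uint8);o[:330,:550]=cv2.resize(a,(550,330),interpolation=2);o[:250,550:]=cv2.resize(b,(250,250),interpolation=2);cv2.imwrite('pics/m6.png',o)
to(.4837,.0147,.04,-63)"
```

```text
clock: 19.38
tool_pos: [0.48, 0.0148, 0.0991]
tool_rot: [3.008, 0.719, -0.263]
ft_force: [0.7, 0.2, -1.6]
opening: 0.0561
grip_force: 4.9
shift [ 0.0144 -0.0001  0.0794] rot [ 0.001  0.168 -0.002]
shift [ 0.0144 -0.0001  0.0794] rot [ 2.630e-01 -2.000e-03  3.128e+00]
  now grasp [0.4856 0.0158 0.1205] yaw y -63.1 open 0.0557 gf 4.8 j [-0.15  0.17  1.83 -0.1   1.28  0.98] t 19.4833
```

View pics/m6.png

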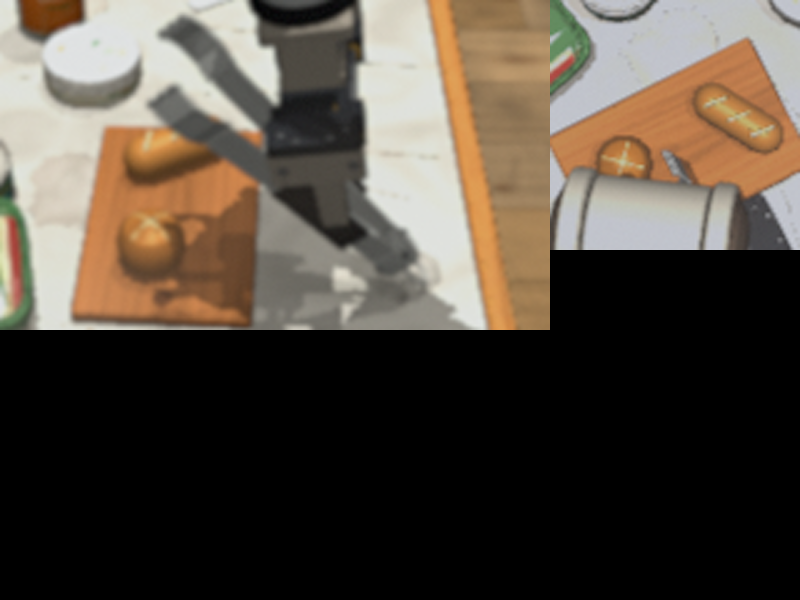

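The tongs have swung heads-up about 45° at the light grip, so the tail hangs just over the counter. Roll and board are undisturbed. Before using the counter to push the tongs level, I'll check how far the tail sits from its edge.

```bash
python3 -c "
from h import *
d=np.array([np.cos(np.radians(27)),np.sin(np.radians(27)),0]);g=np.array([.4837,.0147,0])
for p in [(320,362),(320,385),(200,375)]: q=plane('w4',p,0);print(q,(q-g)@d)
q=plane('w4',(320,155),.014);print('board edge',(q-g)@d)"
```

```text
[ 0.3826 -0.0369  0.    ] -0.11350666938200463
[ 0.3632 -0.0472  0.    ] -0.13546829809857627
[ 0.3253  0.0456 -0.    ] -0.1271071269894855
board edge 0.055113459858899205
```

```bash
python3 nudge.py '[[0.056,0.003,0,0.015,0,0.04,0],[0.056,0.006,0,0.03,0,0.08,0],[0.056,0.008,0,0.045,0,0.12,0],[0.056,0.01,0,0.055,0,0.168,0],[0.056,0.01,0,0.055,0,0.168,0]]' 40
python3 -c "
from h import *
to(.4837,.0147,.0347,-63)"
```

```text
clock: 19.9
tool_pos: [0.4866, 0.0138, 0.0483]
tool_rot: [3.052, 0.727, 0.016]
ft_force: [2.3, 0.8, 4.6]
opening: 0.056
grip_force: 8.5
shift [-0.0025 -0.0023  0.0323] rot [ 0.006 -0.009 -0.003]
shift [-0.0025 -0.0023  0.0323] rot [-0.014 -0.01   3.138]
  now grasp [0.4864 0.0139 0.067 ] yaw y -63.2 open 0.056 gf 8.5 j [-0.22  0.13  1.99  0.    1.01  0.88] t 19.9
```

```bash
python3 nudge.py '[[0.056,-0.003,0,0.01,0,0,0],[0.056,-0.003,0,0.02,0,0,0],[0.056,-0.003,0,0.027,0,0,0],[0.056,-0.003,0,0.032,0,0,0],[0.056,-0.003,0,0.032,0,0,0],[0.056,-0.003,0,0.032,0,0,0]]' 40
python3 -c "
from h import *
snap('scene','s5');snap('top','t5')
a=cv2.imread('pics/s2.png').astype(int);b=cv2.imread('pics/s5.png').astype(int);c=cv2.imread('pics/s4.png').astype(int)
# roll / long roll moved? correlate patches with first scene
z=cv2.imread('pics/scene0.png')
for n,(x,y,w,h) in {'longroll':(284,228,40,30)}.items():
    r=cv2.matchTemplate(cv2.imread('pics/s5.png')[y-15:y+h+15,x-15:x+w+15],z[y:y+h,x:x+w],5);print(n,cv2.minMaxLoc(r)[1::2])
# grey-metal head area in roll neighbourhood: shift s2 head patch
t=cv2.imread('pics/s2.png')[268:292,276:310]
r=cv2.matchTemplate(cv2.imread('pics/s5.png')[250:315,262:330],t,5);print('head shift',cv2.minMaxLoc(r)[1],np.array(cv2.minMaxLoc(r)[3])-[14,18])
to(.4837,.0147,.0347,-63)"
```

```text
clock: 20.4
tool_pos: [0.4792, 0.0135, 0.0124]
tool_rot: [3.055, 0.73, -0.004]
ft_force: [-0.5, -0.9, 0.2]
opening: 0.0563
grip_force: 0.0
longroll (0.933295488357544, (15, 15))
head shift 0.7163175344467163 [0 4]
shift [ 0.0043  0.0007 -0.0033] rot [ 0.     0.002 -0.002]
shift [ 0.0043  0.0007 -0.0033] rot [ 3.00e-03 -0.00e+00  3.14e+00]
  now grasp [0.4796 0.0134 0.0314] yaw y -63.1 open 0.0562 gf 0.0 j [-0.22  0.19  2.01 -0.    0.95  0.88] t 20.5
```

```bash
python3 -c "
from h import *
snap('wrist','w6')
g=cv2.imread('pics/w6.png',0);r4=cv2.imread('pics/w4.png',0)
for n,(x0,x1,y0,y1) in {'Lgrip':(236,276,205,265),'Rgrip':(366,402,205,265),'Lkink':(192,240,10,70),'Rkink':(402,446,10,70)}.items():
    X0,Y0=max(0,x0-70),max(0,y0-90)
    r=cv2.matchTemplate(g[Y0:y1+100,X0:x1+70],r4[y0:y1,x0:x1],5);_,v,_,l=cv2.minMaxLoc(r);print(n,round(v,2),l[0]+X0-x0,l[1]+Y0-y0)
# bright-metal arm columns per row
hsv=cv2.cvtColor(cv2.imread('pics/w6.png'),cv2.COLOR_BGR2HSV)
for y in (20,60,100,140,180,220,260,300,340):
    d=(hsv[y,:,2]<45); xs=np.flatnonzero(d); runs=np.split(xs,np.flatnonzero(np.diff(xs)>1)+1); print(y,[(int(r[0]),int(r[-1])) for r in runs if len(r)>5])
s=bot.get_state();print(s['opening'],s['grip_force'],s['ft_force'])"
```

```text
Lgrip 0.68 -10 68
Rgrip 0.62 11 68
Lkink 0.48 -44 17
Rkink 0.52 -18 92
20 [(209, 225), (432, 438), (453, 470)]
60 [(215, 231), (442, 457)]
100 [(224, 239), (439, 446)]
140 [(231, 248), (420, 435)]
180 [(239, 258), (408, 426)]
220 [(249, 264), (398, 414)]
260 []
300 [(239, 252), (383, 396)]
340 [(221, 250), (385, 415)]
0.055963295606728525 0.0 [0.10544982 0.12456627 0.64596685]
```

```bash
python3 -c "
from h import *
q=np.array([(278,236),(335,238),(331,308),(266,306)],np.int32)
def comp(f):
    im=cv2.imread('pics/'+f+'.png');h=cv2.cvtColor(im,cv2.COLOR_BGR2HSV);m=np.zeros(im.shape[:2],np.uint8);cv2.fillPoly(m,[q],1)
    k=((h[...,1]<90)&(m>0)).astype(np.uint8);n,l,s,c=cv2.connectedComponentsWithStats(k,connectivity=8)
    for i in range(1,n):
        if s[i,4]>20:
            print(f,'bbox x%d-%d y%d-%d'%(s[i,0],s[i,0]+s[i,2],s[i,1],s[i,1]+s[i,3]),'area',s[i,4],'rows by col',[(x,int(np.flatnonzero(l[:,x]==i).min()),int(np.flatnonzero(l[:,x]==i).max())) for x in range(s[i,0]+2,s[i,0]+s[i,2]-2,8)])
comp('s2');comp('s5')"
```

```text
s2 bbox x279-335 y247-300 area 1085 rows by col [(281, 274, 283), (289, 248, 286), (297, 248, 287), (305, 250, 285), (313, 255, 285), (321, 257, 286), (329, 259, 287)]
s5 bbox x269-335 y245-300 area 1301 rows by col [(271, 278, 287), (279, 248, 287), (287, 251, 288), (295, 253, 289), (303, 257, 289), (311, 260, 290), (319, 262, 291), (327, 265, 292)]
```

```bash
python3 -c "
from h import *
def proj(p,f='s5'):
    s=np.load('pics/'+f+'.npz');q=np.linalg.inv(s['world_from_camera'])@np.r_[p,1];return np.round([s['fx']*q[0]/q[2]+s['cx'],s['fy']*q[1]/q[2]+s['cy']],1)
d=np.array([np.cos(np.radians(27)),np.sin(np.radians(27)),0]);n=np.array([-d[1],d[0],0])
for f in ('s2','s5'):
    h=cv2.cvtColor(cv2.imread('pics/'+f+'.png'),cv2.COLOR_BGR2HSV)
    k=(h[...,1]<80)&(h[...,2]<150)
    for nm,(a,b) in {'far':(244,258),'near':(268,296)}.items():
        sub=k[a:b,262:300]; cols=np.flatnonzero(sub.sum(0)>=5)+262; print(f,nm,'left',cols.min(),[(int(c),int(np.flatnonzero(k[a:b,c]).min()+a),int(np.flatnonzero(k[a:b,c]).max()+a)) for c in cols[:18:3]])
o2=np.array([.4842,.0158,.0]);o5=np.array([.4796,.0134,0])
for w in (.04,.05,.058):
  for nm,s in (('near',1),('far',-1)):
    print(nm,w,'s2',proj(o2+d*.157+n*w*s+[0,0,.05],'s2'),'s5+0',proj(o5+d*.157+n*w*s+[0,0,.028]),'s5+.02',proj(o5+d*.177+n*w*s+[0,0,.028]))
"
```

```text
s2 far left 284 [(284, 252, 257), (287, 249, 256), (290, 249, 256), (293, 249, 256), (296, 249, 257), (299, 249, 257)]
s2 near left 280 [(280, 277, 282), (283, 274, 284), (286, 276, 286), (289, 278, 286), (292, 278, 286), (295, 279, 287)]
s5 far left 262 [(262, 244, 250), (265, 244, 251), (268, 244, 252), (271, 246, 255), (274, 248, 255), (277, 250, 256)]
s5 near left 262 [(262, 280, 287), (265, 279, 287), (268, 280, 287), (271, 281, 286), (274, 281, 286), (277, 281, 287)]
near 0.04 s2 [281.8 285.2] s5+0 [284.8 292.5] s5+.02 [275.3 292.1]
far 0.04 s2 [286.1 258.5] s5+0 [288.9 265.8] s5+.02 [279.9 265.4]
near 0.05 s2 [281.2 288.7] s5+0 [284.3 296.1] s5+.02 [274.7 295.6]
far 0.05 s2 [286.6 255.4] s5+0 [289.3 262.6] s5+.02 [280.4 262.2]
near 0.058 s2 [280.8 291.6] s5+0 [283.8 298.9] s5+.02 [274.2 298.5]
far 0.058 s2 [287.  252.9] s5+0 [289.7 260.1] s5+.02 [280.8 259.8]
```

```bash
python3 -c "
from h import *
a=cv2.imread('pics/s5.png').astype(int);b=cv2.imread('pics/s3.png').astype(int);z=cv2.imread('pics/scene0.png').astype(int)
m=(np.minimum(abs(a-z).max(2),abs(a-b).max(2))>35).astype(np.uint8); m[:, :200]=0
h=cv2.cvtColor(a.astype(np.uint8),cv2.COLOR_BGR2HSV)
for c in range(220,344,6):
    ys=np.flatnonzero(m[225:325,c])+225; rr=np.split(ys,np.flatnonzero(np.diff(ys)>1)+1) if len(ys) else []
    print(c,[(int(r[0]),int(r[-1]),int(h[r,c,1].mean()),int(h[r,c,2].mean())) for r in rr if len(r)>2])
"
```

```text
220 []
226 []
232 []
238 []
244 [(276, 287, 24, 111)]
250 [(241, 249, 17, 145), (281, 285, 11, 91)]
256 [(241, 249, 12, 96), (280, 289, 13, 108)]
262 [(241, 250, 10, 105), (280, 288, 14, 98)]
268 [(243, 253, 12, 109), (279, 287, 16, 112)]
274 [(248, 255, 11, 97), (278, 287, 27, 125)]
280 [(248, 258, 27, 129), (278, 287, 31, 125)]
286 [(250, 260, 22, 117), (279, 284, 18, 133)]
292 [(252, 262, 26, 115), (279, 284, 26, 143)]
298 [(255, 264, 17, 113), (279, 283, 41, 151)]
304 [(257, 267, 33, 98), (281, 285, 47, 54), (293, 295, 138, 127)]
310 [(259, 269, 34, 84), (271, 273, 140, 117), (282, 295, 81, 82)]
316 [(260, 275, 55, 113), (282, 295, 73, 73)]
322 [(262, 276, 42, 115), (284, 295, 71, 63)]
328 [(264, 277, 34, 117), (284, 295, 63, 57)]
334 [(266, 268, 14, 99), (271, 277, 12, 101), (283, 293, 34, 47)]
340 [(269, 279, 13, 108), (284, 290, 11, 86)]
```

```bash
cat > tongs.py <<'E'
from h import *
d=np.array([np.cos(np.radians(27)),np.sin(np.radians(27)),0]);n=np.array([-d[1],d[0],0])
def report(f,N,F,z,armN=None,armF=None,za=.02):
    a=plane(f,N,z);b=plane(f,F,z);roll=np.array([.6037,.076,z])
    for k,p in (('near tip',a),('far tip',b)): print(k,p,'rel roll d,n',((p-roll)@d).round(4),((p-roll)@n).round(4))
    m=(a+b)/2;v=b-a;print('mid rel roll',((m-roll)@d).round(4),((m-roll)@n).round(4),'sep',np.linalg.norm(v).round(4),'axis',np.degrees(np.arctan2(v[0],-v[1])).round(1))
    if armN:
        for k,p in (('armN',plane(f,armN,za)),('armF',plane(f,armF,za))): print(k,((p-roll)@d).round(4),((p-roll)@n).round(4))
E
python3 -c "
from tongs import *
for z in (.014,.028,.045): print('z',z);report('s5',(243,281.5),(249,245),z,(340,287),(340,274),z)
to(.4837,.0147,.031,-63)"
```

```text
z 0.014
near tip [0.7054 0.1292 0.014 ] rel roll d,n 0.1148 0.0012
far tip [0.7653 0.0264 0.014 ] rel roll d,n 0.1215 -0.1176
mid rel roll 0.1181 -0.0582 sep 0.119 axis 30.2
armN -0.0969 0.0047
armF -0.0958 -0.0346
z 0.028
near tip [0.696  0.1392 0.028 ] rel roll d,n 0.1109 0.0144
far tip [0.7549 0.0383 0.028 ] rel roll d,n 0.1176 -0.1022
mid rel roll 0.1143 -0.0439 sep 0.1168 axis 30.3
armN -0.0969 0.0178
armF -0.0958 -0.0208
z 0.045
near tip [0.6847 0.1514 0.045 ] rel roll d,n 0.1064 0.0304
far tip [0.7422 0.0527 0.045 ] rel roll d,n 0.1128 -0.0836
mid rel roll 0.1096 -0.0266 sep 0.1142 axis 30.2
armN -0.0968 0.0337
armF -0.0957 -0.004
shift [0.0042 0.0007 0.0005] rot [ 0.     0.002 -0.002]
shift [0.0042 0.0007 0.0005] rot [ 3.00e-03 -0.00e+00  3.14e+00]
  now grasp [0.4797 0.0134 0.0315] yaw y -63.1 open 0.056 gf 0.0 j [-0.22  0.19  2.01 -0.    0.95  0.88] t 20.55
```

From segmenting the saved frame: the tongs slid forward about 75 mm. They're fully open with the tail on the counter and the heads resting on the tub, and roll and tub are in place. I'll grip them at the hinge and drag them back.

```bash
python3 nudge.py '[[0.07,0,0,0,0,0,0],[0.07,0.005,0,0,0,0,0],[0.07,0.009,0,0,0,0,0],[0.03,0.009,0,0,0,0,0],[0.015,0.009,0,0,0,0,0],[0.015,0.009,0,0,0,0,0],[0.015,0.009,0,0,0,0,0],[0.015,0.009,0,0,0,0,0],[0.015,0.009,0,0,0,0,0]]' 10
```

```text
clock: 21.3
tool_pos: [0.4873, 0.0174, 0.0124]
tool_rot: [3.055, 0.73, -0.003]
ft_force: [-0.4, 1.1, -1.7]
opening: 0.032
grip_force: 1.9
```

```bash
python3 nudge.py '[[0.015,0,0,0,0,0,0],[0.015,0,0,0,0,0,0],[0.015,0,0,0,0,0,0]]' 10
python3 nudge.py '[[0.015,-0.005,0,0,0,0,0],[0.015,-0.015,0,0,0,0,0],[0.015,-0.025,0,0,0,0,0],[0.015,-0.035,0,0,0,0,0],[0.015,-0.045,0,0,0,0,0],[0.015,-0.05,0,0,0,0,0],[0.015,-0.05,0,0,0,0,0]]' 10
cat >> tongs.py <<'E'
def seg(f,lo=225,hi=325,c0=226,c1=344):
    a=cv2.imread('pics/'+f+'.png').astype(int);b=cv2.imread('pics/s3.png').astype(int);z=cv2.imread('pics/scene0.png').astype(int)
    m=(np.minimum(abs(a-z).max(2),abs(a-b).max(2))>35); h=cv2.cvtColor(a.astype(np.uint8),cv2.COLOR_BGR2HSV); m&=h[...,1]<90
    for c in range(c0,c1,5):
        ys=np.flatnonzero(m[lo:hi,c])+lo; rr=np.split(ys,np.flatnonzero(np.diff(ys)>1)+1) if len(ys) else []
        print(c,[(int(r[0]),int(r[-1]),int(h[r,c,2].mean())) for r in rr if len(r)>2])
E
python3 -c "
from tongs import *
snap('scene','s6');seg('s6')"
```

```text
clock: 21.55
tool_pos: [0.4873, 0.0175, 0.0124]
tool_rot: [3.055, 0.73, -0.003]
ft_force: [-0.2, 0.1, 0.2]
opening: 0.0315
grip_force: 9.8
clock: 22.13
tool_pos: [0.4413, -0.0055, 0.0123]
tool_rot: [3.056, 0.728, -0.004]
ft_force: [1.0, -0.6, -1.3]
opening: 0.0311
grip_force: 9.8
226 []
231 []
236 []
241 []
246 []
251 []
256 []
261 []
266 [(286, 295, 109)]
271 [(287, 296, 113)]
276 [(249, 257, 97), (289, 296, 100)]
281 [(249, 257, 92), (289, 296, 99)]
286 [(249, 258, 102), (286, 288, 133), (291, 295, 91)]
291 [(250, 260, 106), (285, 289, 135)]
296 [(253, 262, 99), (285, 290, 136)]
301 [(255, 264, 119), (285, 289, 140), (293, 295, 108)]
306 [(257, 266, 120), (286, 294, 119)]
311 [(258, 268, 121), (286, 295, 120)]
316 [(260, 269, 121), (286, 294, 120)]
321 [(261, 271, 123), (286, 295, 117)]
326 [(263, 272, 110), (288, 295, 42)]
331 [(264, 273, 79), (288, 296, 45)]
336 [(265, 274, 85), (287, 295, 47)]
341 [(266, 274, 108), (288, 296, 40)]
```

```bash
python3 -c "
from tongs import *
for z in (.02,.028,.036,.05): print('z',z);report('s6',(264.5,291),(274.5,253),z,(341,292),(341,270),z)
to(.4837,.0147,.031,-63)"
```

```text
z 0.02
near tip [0.6452 0.1327 0.02  ] rel roll d,n 0.0627 0.0317
far tip [0.6938 0.024  0.02  ] rel roll d,n 0.0567 -0.0872
mid rel roll 0.0597 -0.0278 sep 0.1191 axis 24.1
armN -0.0995 0.0246
armF -0.0976 -0.0412
z 0.028
near tip [0.6404 0.1384 0.028 ] rel roll d,n 0.061 0.0389
far tip [0.6885 0.0308 0.028 ] rel roll d,n 0.055 -0.0788
mid rel roll 0.058 -0.0199 sep 0.1179 axis 24.1
armN -0.0993 0.032
armF -0.0976 -0.0332
z 0.036
near tip [0.6357 0.1441 0.036 ] rel roll d,n 0.0594 0.0461
far tip [0.6832 0.0377 0.036 ] rel roll d,n 0.0534 -0.0702
mid rel roll 0.0564 -0.012 sep 0.1165 axis 24.1
armN -0.0993 0.0393
armF -0.0976 -0.0252
z 0.05
near tip [0.6273 0.1542 0.05  ] rel roll d,n 0.0565 0.059
far tip [0.674  0.0497 0.05  ] rel roll d,n 0.0507 -0.0553
mid rel roll 0.0536 0.0018 sep 0.1145 axis 24.1
armN -0.0992 0.0521
armF -0.0976 -0.0111
shift [0.0461 0.0008 0.0001] rot [-0.     0.002 -0.003]
shift [0.0461 0.0008 0.0001] rot [3.000e-03 0.000e+00 3.138e+00]
  now grasp [ 0.4423 -0.0054  0.0312] yaw y -63.2 open 0.0312 gf 9.8 j [-0.29  0.1   2.11 -0.    0.93  0.82] t 22.1833
```

```bash
python3 nudge.py '[[0.015,-0.006,0,0,0,0,-0.02],[0.015,-0.014,0,0,0,0,-0.04],[0.015,-0.022,0,0,0,0,-0.052],[0.015,-0.03,0,0,0,0,-0.052],[0.015,-0.034,0,0,0,0,-0.052],[0.015,-0.034,0,0,0,0,-0.052],[0.04,-0.034,0,0,0,0,-0.052],[0.05,-0.034,0,0,0,0,-0.052],[0.05,-0.034,0,0,0,0,-0.052]]' 10
python3 -c "
from tongs import *
snap('scene','s7');seg('s7',c0=256)
to(.4837,.0147,.05,-63)"
```

```text
clock: 22.93
tool_pos: [0.4131, -0.0205, 0.0129]
tool_rot: [3.035, 0.809, -0.002]
ft_force: [-0.7, -0.2, 0.5]
opening: 0.0486
grip_force: 0.0
256 []
261 []
266 []
271 []
276 []
281 [(295, 304, 111)]
286 [(257, 265, 111), (296, 304, 109)]
291 [(254, 264, 98), (296, 304, 113)]
296 [(255, 264, 98), (296, 298, 156), (300, 304, 92)]
301 [(256, 266, 107), (295, 297, 152), (299, 304, 86)]
306 [(258, 268, 108), (294, 302, 109)]
311 [(261, 270, 121), (293, 302, 123)]
316 [(262, 271, 124), (293, 301, 123)]
321 [(263, 272, 125), (293, 301, 115)]
326 [(265, 273, 120), (292, 301, 123)]
331 [(266, 274, 119), (292, 300, 116)]
336 [(268, 275, 114)]
341 [(268, 275, 82), (293, 300, 40)]
shift [ 0.0788  0.0047 -0.0186] rot [0.    0.001 0.05 ]
shift [ 0.0788  0.0047 -0.0186] rot [-2.000e-03  1.000e-03 -3.092e+00]
  now grasp [ 0.413  -0.0205  0.0315] yaw y -60.1 open 0.0496 gf 0.0 j [-0.34  0.02  2.19 -0.    0.93  0.71] t 22.9833
```

```bash
python3 -c "
from tongs import *
for z in (.028,): print('z',z);report('s7',(279.5,299.5),(285,261),z,(341,296.5),(341,271.5),z-.005)
z=cv2.imread('pics/scene0.png');b=cv2.imread('pics/s7.png')
for nm,(x,y,w,h) in {'roll':(284,266,22,20),'long':(288,230,34,18)}.items():
    r=cv2.matchTemplate(b[y-12:y+h+12,x-12:x+w+12],z[y:y+h,x:x+w],5);print(nm,cv2.minMaxLoc(r)[1::2])"
```

```text
z 0.028
near tip [0.6    0.1422 0.028 ] rel roll d,n 0.0268 0.0607
far tip [0.6534 0.0407 0.028 ] rel roll d,n 0.0283 -0.054
mid rel roll 0.0275 0.0033 sep 0.1147 axis 27.7
armN -0.0998 0.0401
armF -0.0978 -0.0336
roll (0.9322535395622253, (12, 12))
long (0.9961397647857666, (12, 12))
```

The tongs now lie flat, on axis at 27.7°, with the head middle 5 mm from the roll centre, and neither roll has moved. Next I slide the open fingers to the grips and close.

```bash
python3 -c "
from h import *
to(.4865,.0192,.0315,-62.3)"
python3 nudge.py '[[0.092,0,0,0,0,0,0.04],[0.092,0,0,0,0,0,0.04],[0.092,0,0,0,0,0,0.04],[0.092,0,0,0,0,0,0.04],[0.092,0,0,0,0,0,0.04]]' 40
python3 nudge.py '[[0.092,0.02,0,0,0,0,0],[0.092,0.05,0.001,0,0,0,0],[0.092,0.083,0.001,0,0,0,0],[0.092,0.083,0.001,0,0,0,0],[0.092,0.083,0.001,0,0,0,0],[0.092,0.083,0.001,0,0,0,0]]' 40
python3 -c "
from h import *
to(.4865,.0192,.0315,-62.3)"
```

```text
shift [ 0.0835  0.0022 -0.0001] rot [0.    0.001 0.038]
shift [ 0.0835  0.0022 -0.0001] rot [-2.000e-03  1.000e-03 -3.104e+00]
  now grasp [ 0.413  -0.0205  0.0315] yaw y -60.1 open 0.0496 gf 0.0 j [-0.34  0.02  2.19 -0.    0.93  0.71] t 22.9833
clock: 23.4
tool_pos: [0.4125, -0.0204, 0.0126]
tool_rot: [3.05, 0.749, -0.003]
ft_force: [-0.5, 0.4, -0.8]
opening: 0.081
grip_force: 0.0
clock: 23.9
tool_pos: [0.4857, 0.0171, 0.012]
tool_rot: [3.051, 0.75, -0.005]
ft_force: [-0.5, 0.7, -1.2]
opening: 0.0919
grip_force: 0.0
shift [ 0.0017 -0.0015 -0.0008] rot [-0.001  0.003 -0.002]
shift [ 0.0017 -0.0015 -0.0008] rot [5.00e-03 1.00e-03 3.14e+00]
  now grasp [0.4858 0.0171 0.0307] yaw y -62.4 open 0.0919 gf 0.0 j [-0.21  0.2   1.99 -0.    0.95  0.88] t 23.9
```

```bash
python3 nudge.py '[[0.068,0,-0.0015,0,0,0,0],[0.064,0,-0.0015,0,0,0,0],[0.06,0,-0.0015,0,0,0,0],[0.056,0,-0.0015,0,0,0,0],[0.052,0,-0.0015,0,0,0,0],[0.048,0,-0.0015,0,0,0,0],[0.045,0,-0.0015,0,0,0,0],[0.042,0,-0.0015,0,0,0,0],[0.04,0,-0.0015,0,0,0,0],[0.04,0,-0.0015,0,0,0,0]]' 20
python3 nudge.py '[[0.035,0,0,0,0,0,0],[0.035,0,0,0,0,0,0],[0.035,0,0,0,0,0,0]]' 35
```

```text
clock: 24.73
tool_pos: [0.4859, 0.0183, 0.0125]
tool_rot: [3.051, 0.748, -0.003]
ft_force: [0.5, -0.3, 1.0]
opening: 0.043
grip_force: 20.0
clock: 24.98
tool_pos: [0.4859, 0.0183, 0.0125]
tool_rot: [3.051, 0.748, -0.003]
ft_force: [1.1, -0.5, 0.3]
opening: 0.0429
grip_force: 35.0
```

The fingers stopped at 43 mm under full grip, so the roll is held. Lifting slowly.

```bash
python3 nudge.py '[[0.03,0,0,-0.005,0,0,0],[0.03,0,0,-0.015,0,0,0],[0.03,0,0,-0.03,0,0,0],[0.03,0,0,-0.05,0,0,0],[0.03,0,0,-0.07,0,0,0],[0.03,0,0,-0.09,0,0,0],[0.03,0,0,-0.11,0,0,0],[0.03,0,0,-0.13,0,0,0],[0.03,0,0,-0.15,0,0,0],[0.03,0,0,-0.16,0,0,0]]' 40
python3 nudge.py '[[0.03,0,0,-0.01,0,0,0],[0.03,0,0,-0.02,0,0,0],[0.03,0,0,-0.02,0,0,0]]' 40
python3 -c "
from tongs import *
s=snap('scene','s8');snap('top','t8');snap('wrist','w8')
for f in ('s8','t8','w8','t3','w4','scene0'):
    h=cv2.cvtColor(cv2.imread('pics/'+f+'.png'),cv2.COLOR_BGR2HSV)
    x0,x1,y0,y1={'s':(230,345,180,320),'t':(260,390,180,280),'w':(200,450,0,200)}[f[0]]
    k=((h[...,0]>=10)&(h[...,0]<=22)&(h[...,1]>150)).astype(np.uint8)[y0:y1,x0:x1]
    n,l,st,c=cv2.connectedComponentsWithStats(k);print(f,[(st[i].tolist(),(c[i]+[x0,y0]).round(1).tolist()) for i in range(1,n) if st[i,4]>60][:6])
to(.394,.15,.23,0)"
```

```text
clock: 25.82
tool_pos: [0.4872, 0.0184, 0.1757]
tool_rot: [3.049, 0.748, 0.003]
ft_force: [0.1, -0.8, -1.5]
opening: 0.0427
grip_force: 40.0
clock: 26.07
tool_pos: [0.487, 0.0184, 0.1942]
tool_rot: [3.05, 0.748, 0.001]
ft_force: [-0.4, -0.4, -1.9]
opening: 0.0428
grip_force: 40.0
s8 [([17, 0, 23, 22, 351], [257.9, 190.2]), ([48, 20, 26, 16, 265], [290.9, 208.2]), ([40, 53, 64, 60, 2231], [302.4, 258.0]), ([75, 97, 21, 12, 152], [314.2, 281.9]), ([69, 111, 32, 17, 394], [317.2, 299.3])]
t8 [([37, 8, 75, 71, 1847], [330.2, 224.3]), ([69, 24, 33, 25, 174], [342.5, 217.2]), ([80, 28, 20, 13, 69], [349.0, 214.1]), ([23, 39, 22, 22, 220], [295.3, 228.4]), ([23, 48, 8, 12, 64], [286.6, 233.0]), ([38, 63, 15, 16, 105], [306.4, 249.0])]
w8 [([50, 0, 140, 154, 14678], [319.0, 68.9]), ([184, 0, 66, 154, 8821], [420.5, 80.6])]
t3 [([28, 7, 78, 72, 2108], [326.7, 225.2]), ([69, 24, 33, 25, 248], [344.4, 216.4]), ([15, 42, 14, 27, 205], [282.2, 234.1]), ([24, 66, 21, 18, 153], [294.2, 254.4])]
w4 [([32, 0, 193, 154, 23775], [319.9, 72.4]), ([216, 8, 34, 146, 2749], [438.0, 100.3])]
scene0 [([17, 0, 23, 22, 360], [258.0, 190.1]), ([40, 53, 64, 75, 2987], [305.7, 266.4])]
shift [-0.0204 -0.1588 -0.0196] rot [-0.003  0.002 -1.09 ]
shift [-0.0204 -0.1588 -0.0196] rot [0.003 0.003 2.052]
  now grasp [0.4856 0.0186 0.2102] yaw y -62.4 open 0.0425 gf 40.0 j [-0.21 -0.05  1.86 -0.    1.33  0.88] t 26.2167
```

```bash
python3 -c "
from tongs import *
print(tri(('s8',(290.9,208.2)),('t8',(295.3,228.4))))"
```

```text
[0.6071 0.0752 0.218 ]
```

The roll is in the air at about (0.607, 0.075), z ≈ 0.2. Moving over the tray.

```bash
python3 nudge.py '[[0.03,-0.002,-0.016,0,0,0,-0.1],[0.03,-0.004,-0.032,0,0,0,-0.2],[0.03,-0.006,-0.048,0,0,0,-0.3],[0.03,-0.008,-0.064,0,0,0,-0.4],[0.03,-0.01,-0.08,0,0,0,-0.5],[0.03,-0.012,-0.096,0,0,0,-0.6],[0.03,-0.014,-0.112,0,0,0,-0.7],[0.03,-0.016,-0.128,0,0,0,-0.8],[0.03,-0.018,-0.144,0,0,0,-0.9],[0.03,-0.02,-0.158,0,0,0,-1.0]]' 40
python3 nudge.py '[[0.03,0,0,0,0,0,-0.05],[0.03,0,0,0,0,0,-0.09],[0.03,0,0,0,0,0,-0.09],[0.03,0,0,0,0,0,-0.09],[0.03,0,0,0,0,0,-0.09],[0.03,0,0,0,0,0,-0.09],[0.03,0,0,0,0,0,-0.09]]' 40
python3 -c "
from tongs import *
to(.394,.15,.23,0)
snap('scene','s9');snap('top','t9')
for f in ('s9','t9'):
    h=cv2.cvtColor(cv2.imread('pics/'+f+'.png'),cv2.COLOR_BGR2HSV)
    k=((h[...,0]>=8)&(h[...,0]<=20)&(h[...,1]>150)).astype(np.uint8)
    n,l,st,c=cv2.connectedComponentsWithStats(k);print(f,[(st[i].tolist(),c[i].round(1).tolist()) for i in range(1,n) if 80<st[i,4]<4000])
def proj(p,f):
    s=np.load('pics/'+f+'.npz');q=np.linalg.inv(s['world_from_camera'])@np.r_[p,1];return np.round([s['fx']*q[0]/q[2]+s['cx'],s['fy']*q[1]/q[2]+s['cy']],1)
print(proj([.394,.285,.2],'s9'),proj([.394,.285,.2],'t9'))"
```

```text
clock: 27.05
tool_pos: [0.3939, 0.15, 0.1912]
tool_rot: [-2.312, -2.124, 0.006]
ft_force: [0.4, 0.9, -0.6]
opening: 0.0429
grip_force: 40.0
clock: 27.63
tool_pos: [0.3952, 0.1492, 0.1923]
tool_rot: [-2.221, -2.22, 0.003]
ft_force: [1.0, 0.2, -1.7]
opening: 0.0425
grip_force: 40.0
shift [ 0.0007 -0.0013 -0.019 ] rot [-0.002  0.001 -0.   ]
shift [ 0.0007 -0.0013 -0.019 ] rot [1.000e-03 4.000e-03 3.141e+00]
  now grasp [0.3953 0.1493 0.211 ] yaw y -0.0 open 0.0425 gf 40.0 j [ 0.07 -0.24  2.03 -0.    1.36  0.07] t 27.6333
s9 [([371, 0, 30, 63, 922], [388.1, 28.7]), ([269, 5, 20, 18, 278], [278.4, 13.8]), ([598, 24, 17, 16, 106], [604.1, 32.5]), ([247, 174, 23, 28, 390], [258.3, 189.0]), ([219, 205, 16, 18, 161], [226.9, 213.8]), ([269, 233, 65, 75, 3215], [305.6, 267.4]), ([411, 264, 66, 216, 2795], [442.6, 394.7]), ([318, 313, 35, 37, 735], [333.8, 331.3])]
t9 [([369, 165, 271, 165, 2458], [516.1, 241.1]), ([273, 187, 81, 88, 2851], [313.4, 230.2]), ([329, 205, 33, 24, 155], [342.2, 217.0]), ([0, 257, 39, 26, 458], [12.9, 266.0]), ([303, 343, 41, 24, 117], [322.1, 355.2]), ([356, 366, 23, 20, 295], [367.2, 374.3]), ([213, 390, 47, 28, 214], [239.0, 400.5]), ([102, 431, 82, 49, 634], [142.1, 457.3])]
[335.1 337.7] [193.8 332. ]
```

The roll shows at (334,331) in the scene view, against (335,338) expected for the tray centre at z = 0.2. It's in place, so I'll settle and hand in.

```bash
python3 nudge.py '[[0.03,0,0,0,0,0,0],[0.03,0,0,0,0,0,0],[0.03,0,0,0,0,0,0],[0.03,0,0,0,0,0,0],[0.03,0,0,0,0,0,0],[0.03,0,0,0,0,0,0]]' 40
python3 -c "
from h import *
print(bot.finish_job())"
```

```text
clock: 28.23
tool_pos: [0.3953, 0.1494, 0.1925]
tool_rot: [-2.221, -2.221, 0.003]
ft_force: [-0.2, -0.3, -1.4]
opening: 0.0429
grip_force: 40.0
the job is handed in; nothing more can be done
None
```

I handed the job in at 28 s with the jar and spoon let go in the tray and the round roll held still in the tongs about 0.2 m up over it; the first grab missed and the tongs slid onto the tub before I recovered them, and the hand-in returned no verdict.

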